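Demagnetise a batch of steel nuts

ROBOT

A 6-joint arm with a two-finger parallel gripper is mounted at the origin on the work surface. World frame = base frame: x ahead of the robot, y to its left, z up, the work surface at z = 0. Lengths are in m, angles in rad, forces in N, time in s.
With the tool pointing down it reaches from about 0.25 to 0.725 m from the base axis. Payload 4 kg.
Tool frame: the origin (TCP) lies between the finger pads; the fingertips stand 22 mm ahead of it and the grasp point (between the pads) lies 3 mm ahead of it (ctrl.tips_ahead is the distance from the TCP to the fingertips, in m); x points along the fingers, z is the direction in which the jaws open and shut, and the axes are right-handed (so a half turn about x gives the same grasp; the last joint's range is limited). The gripper opens to 85 mm and grips with 20 to 120 N. Pads are 22 mm wide; open, the fingers measure 114 mm over their backs; the gripper's body (76 mm by 85 mm) begins 54 mm behind the grasp point. The pads swing forward as they close: fully open they stand 13 mm farther back than shut.
Start: joints at [-1.331, 0.241, 0.005, 1.335, 0, 1.571], TCP at [0.119, -0.486, 0.253] pointing down, gripper open.
Joint ranges: [-2.72, 2.72], [-1.05, 1.87], [-1.09, 1.28], [-1.99, 2.15], [-1.42, 1.44], [-3.14, 3.14]. Speed limits (rad/s): [2.79, 2.79, 3.14, 3.14, 3.14, 3.14].

INTERFACE

Orientations are given as a unit quaternion [x, y, z, w].
In Python, from rig import get_obs, vision, job, ctrl gives the robot as it stands.
- The arm moves only by the tool send_rows, never from a script. Its argument "increments" is a list of rows, each a list of 3 entries, a list of its own where there are three numbers: the shift along the tool's x, y, z in units of 40 mm (1.0 is 40 mm), then the turn about the tool's x in degrees, then the finger opening in mm, from 0 to 85.4. A call has 1 to 10 rows; each row is the pose to reach, as a shift and turn from the pose commanded when the call began, along the tool's axes at that moment; what a row does not reach only later rows make up. A row lasts 1/8 s, in which the tool goes at most 62.5 mm and 10.7 degrees, less where a joint would pass 70% of its speed; a pose out of reach is approached as far as the arm can. A call with a gripper value outside its range is refused whole. The fingers move at their own pace and stop on an object; "force" is the grip in N (left out, the last holds). Time passes only in rows, so rows that repeat a pose let the fingers close. It gives the time, the measured TCP pose, the force and the opening at its end, in the units of the state.
- get_obs(): the state, without advancing time (a new reading comes with each control period).
- vision.snapshot(name): name is "scene" or "top" or "wrist"; returns (picture, depth): 384x512x3 uint8, blue, green, red; 384x512 float32, m along the optical axis (not along the pixel's ray), 0 where there is no reading.
- vision.camera_params(name): a dict with "mtx" (3x3 intrinsics, pixels), "R" (3x3) and "t" (3): a world point X has camera coordinates R X + t. Camera axes: x right, y down, z forward; pixel columns grow to the right and rows downward; lengths in m; the calibration is good to about 2 mm. A picture is of the moment at which its call begins: read the wrist's pose just before it. camera_params takes no time and is no camera call; for the wrist camera it gives the pose at the moment of the call.
- job.hand_in(): hands the job in, once; it reports no verdict.
Trained networks look in the newest picture that a camera, given by its name, has taken for a name from the list of things; names that differ only in an ending like _2 or _b are one class to them, and where a whole thing is asked for, a point or a joint stands for the part that bears it (a point fixed in the world has none). Each returns a list of dicts, best first, with "p" (0 to 1); they miss things now and then, are a little off and sometimes report something else, mostly with a low value. They report only what shows in the picture. A call takes as long as a camera call. They do not tell look-alikes from the thing itself.
- vision.regions_of(thing, camera): "mask" (384x512 bool, what is visible of it) and "box" ([left, top, right, bottom] in pixels, round what is visible of it).
The state is a dict: "clock": time; "joints": joint angles; "dq": joint speeds; "joint_torque": joint torques, N m; "ee_pos": TCP position; "orientation": TCP orientation; "ft_force": force on the tool from outside, world axes, zero at the start; "ft_torque": the same for the moment, N m; "gripper_width": finger opening in m.
Only numpy, scipy, OpenCV 4.12 (cv2) and the standard library are available. Lean on these libraries where they do the work, as an engineer would, in place of code of your own. Each camera call takes 0.05 s, during which the arm holds its last target.

TASK

First turn the demagnetiser's dial back to its end stop (off), then take the finished V-block out of the carriage and put it in the wooden tray. Next load every big steel hex nut on the bench into the carriage's tray, side by side on its floor, and push the carriage fully home until it clicks; only then set the dial four clicks up (clockwise) from its stop. Leave everything else on the bench where it is.

Things in the scene. Friction and masses are not known exactly. Their poses are not given: they have to be found in the camera images.
- console: grey steel control box of the demagnetiser, 160 (x) x 180 (y) x 70 (z) mm, fixed. Origin: centre of its underside; z up. A black dial sits in the middle of its top, with nine dots round it, one for each dial position; the first, largest dot is the stop (off).
- dial (a joint): the dial's angle in rad, 0 at its end stop (off), growing as it turns clockwise seen from above, up to 4.19 at the other stop. Nine positions, one every 30 degrees (0.524 rad): a sprung ball clicks the dial into the nearest one when it is let go (up to about 0.1 N m to get over a click). It starts somewhere between the third and sixth click.
- dial_grip (a point): point on the dial's axis, 100 mm above the table, at the height to grip. It turns with the dial: the grip bar (56 mm long, 16 mm wide, 34 mm tall, its top 12 mm above this point, the skirt below it 22 mm below this point, 60 mm across) lies along its x axis, and the white pointer line is on its +x end. At the stop, that x axis points 120 degrees anticlockwise from the console's x axis.
- slide_unit: fixed bed of the demagnetiser, 300 (x) x 200 (y) x 20 mm; origin: centre of its underside. The carriage slides along its +x, in between two coil blocks (70 mm high, 120 mm long, inner faces 97 mm either side of the centre line, centred at x = +50 mm) up to an end block (60 mm high, from x = +105 mm).
- carriage (a joint): how far the carriage has been pushed along the bed's +x, in m, from 0 (out) to 0.090 (home, against its stop). Friction 1.5 N; over the last 13 mm a sprung ball first resists with about 7 N, then snaps over at 0.085 and holds the carriage home.
- tray_floor (a point): centre of the inner floor of the carriage's aluminium tray (moves with the carriage), 29 mm above the table; x, y, z as the bed's. Inside the tray is 110 (x) x 170 (y) mm, its walls are 28 mm high and 4 mm thick.
- push_tab (a point): middle of the outer (-x) face of the carriage's upright push tab, 55 mm above the table; the tab is 50 mm wide (y), 12 mm thick (x), its top is 24 mm above this point and its foot 28 mm below; it stands 25 mm clear of the tray's wall and is pushed along +x.
- vblock: the finished part: a steel V-block, 56 (x) x 36 (y) x 42 (z) mm, about 0.35 kg, its groove (20 mm wide, 18 mm deep, open at both ends) along x on top. Origin: centre of its underside. It starts upright in the carriage's tray.
- wood_tray: fixed shallow wooden tray, outside 150 (x) x 170 (y) x 35 mm, walls 8 mm; origin: centre of its underside.
- wood_tray_in (a point): centre of the wooden tray's inner floor, 8 mm above the table; inside it is 134 (x) x 154 (y) mm.
- nut1: big steel hex nut, 32 mm across the flats, 37 mm across the corners, 30 mm high, about 0.15 kg, standing on one face on the bench. Origin: centre of its underside; one pair of flats faces its x axis, the others 60 degrees on. Two to four such nuts are present.
- nut2: big steel hex nut, 32 mm across the flats, 37 mm across the corners, 30 mm high, about 0.15 kg, standing on one face on the bench. Origin: centre of its underside; one pair of flats faces its x axis, the others 60 degrees on. Two to four such nuts are present.
- nut3: big steel hex nut, 32 mm across the flats, 37 mm across the corners, 30 mm high, about 0.15 kg, standing on one face on the bench. Origin: centre of its underside; one pair of flats faces its x axis, the others 60 degrees on. Two to four such nuts are present.
- nut4: big steel hex nut, 32 mm across the flats, 37 mm across the corners, 30 mm high, about 0.15 kg, standing on one face on the bench. Origin: centre of its underside; one pair of flats faces its x axis, the others 60 degrees on. Two to four such nuts are present.
- tape_roll: bystander, to be left alone: a roll of paper tape, 90 mm across, 25 mm high. Origin: centre of its underside.
- wrench: bystander, to be left alone: a steel wrench, 180 mm long, 8 mm thick. Origin: middle of its length, underside.
- glue: bystander, to be left alone: a white plastic bottle, 48 mm across, 130 mm tall. Origin: centre of its underside.
- offcut: bystander, to be left alone: a wooden offcut, 110 x 45 x 20 mm. Origin: centre of its underside.
- rubber_foot: bystander, to be left alone: a black rubber machine foot, a plain disc 32 mm across, 20 mm high. Origin: centre of its underside.
There are look-alikes about, which are no part of the job. Leave any purple look-alike of the vblock alone. Leave any blue look-alike of the nut2 alone.

How it is judged:
On the way, in this order (a step that is already met when the one before it is completed fails the run):
1. the dial is turned back to its end stop (value of joint dial below 0.13 rad), for 0.2 s.
2. the V-block is in the wooden tray (x of vblock in the frame of wood_tray_in between -0.067 and 0.067 m and y of vblock in the frame of wood_tray_in between -0.077 and 0.077 m and z of vblock in the frame of wood_tray_in between -0.012 and 0.03 m and linear speed of vblock below 0.02 m/s), for 0.2 s.
3. every nut is in the carriage's tray (x of nut1 in the frame of tray_floor between -0.055 and 0.055 m and y of nut1 in the frame of tray_floor between -0.085 and 0.085 m and z of nut1 in the frame of tray_floor between -0.012 and 0.026 m and x of nut2 in the frame of tray_floor between -0.055 and 0.055 m and y of nut2 in the frame of tray_floor between -0.085 and 0.085 m and z of nut2 in the frame of tray_floor between -0.012 and 0.026 m and x of nut3 in the frame of tray_floor between -0.055 and 0.055 m and y of nut3 in the frame of tray_floor between -0.085 and 0.085 m and z of nut3 in the frame of tray_floor between -0.012 and 0.026 m and x of nut4 in the frame of tray_floor between -0.055 and 0.055 m and y of nut4 in the frame of tray_floor between -0.085 and 0.085 m and z of nut4 in the frame of tray_floor between -0.012 and 0.026 m), for 0.2 s.
4. the carriage is home in its detent (value of joint carriage above 0.086 m), for 0.3 s.
5. the dial is four clicks from its stop (value of joint dial between 1.96 and 2.23 rad), for 0.2 s.
At the end, for the whole second after the job is handed in: V-block inside the wooden tray; every nut that is present inside the carriage's tray on its floor (not stacked); carriage home (joint above 0.086 m); dial in its fourth position from the stop (1.96 to 2.23 rad); nuts and V-block at rest (all of step 2 and all of step 3 and all of step 5 and value of joint carriage above 0.086 m and linear speed of each of nut1, nut2, nut3, nut4 below 0.02 m/s and velocity of joint dial between -0.05 and 0.05 rad/s); the robot touches nothing.
It fails at once if a bystander is shoved more than 5 cm from its place (distance of any of tape_roll, wrench, glue, offcut, rubber_foot from where it was at the start of the episode above 0.05 m).
Of nut1, nut2, nut3, nut4 only 2 to 4 are there at a start; the rules pass over those that are not, and their reading is None.
At some moment in a run one of nut1, nut2, nut3, nut4 may be knocked a few centimetres aside while the robot is not near it.
Once in a run the grip may slacken for a moment while it holds something.
It also fails if it takes over 210 s, if anything falls off the work surface, if the arm or the gripper's body presses on something with over 40 N, if the wrist force passes 120 N, or if a joint passes its speed limit or range.

## Working session

There is one attempt and no reset: what is moved stays moved. The work goes in short steps, Python scripts to look and compute and a tool call to move; the robot and the scene stay as the last step left them, time stands still between calls to the robot, and variables do not carry over. Pictures are saved under pics/ and viewed, and the job is handed in when it is done.

Besides the shell and the picture viewer there is one more tool, called as a command line: name --argument value ..., lists and objects as JSON in quotes. send_rows: Moves the arm, as the interface text tells. Its arguments: {"type":"object","properties":{"increments":{"type":"array"},"force":{"type":"number"}},"required":["increments"]}

```bash
ls; mkdir -p pics; cat > h.py <<'E'
import numpy as np, cv2
from rig import get_obs, vision, job, ctrl
def snap(n,f=None):
    im,d=vision.snapshot(n); P=vision.camera_params(n)
    if f: cv2.imwrite('pics/'+f,im)
    return im,d,P
def unproj(P,u,v,z):
    K=P['mtx'];x=np.array([(u-K[0,2])/K[0,0]*z,(v-K[1,2])/K[1,1]*z,z])
    return P['R'].T@(x-P['t'])
def cloud(P,d):
    K=P['mtx'];v,u=np.mgrid[0:384,0:512]
    X=np.stack([(u-K[0,2])/K[0,0]*d,(v-K[1,2])/K[1,1]*d,d],-1)
    return (X-P['t'])@P['R']
def proj(P,X):
    c=P['R']@np.array(X)+P['t'];q=P['mtx']@c;return q[:2]/q[2]
E
python3 - <<'E'
from h import *
for n in('scene','top'):
    im,d,P=snap(n,n+'0.png');np.savez(n+'0.npz',im=im,d=d,**P)
    print(n,P)
o=get_obs();print(o)
E
```

```text
pics
scene {'mtx': array([[385.52438695,   0.        , 252.83049904],
       [  0.        , 385.52438695, 188.1704787 ],
       [  0.        ,   0.        ,   1.        ]]), 'R': array([[-0.01688477,  0.99984406,  0.00517341],
       [ 0.79985903,  0.01661186, -0.59995799],
       [-0.59995037, -0.00599216, -0.80001478]]), 't': array([ 0.00981321, -0.38015206,  1.49850661])}
top {'mtx': array([[382.78452419,   0.        , 251.03128831],
       [  0.        , 382.78452419, 187.61576907],
       [  0.        ,   0.        ,   1.        ]]), 'R': array([[-0.0280917 , -0.99955746,  0.00978495],
       [-0.99281007,  0.02675994, -0.1166708 ],
       [ 0.11635732, -0.01299208, -0.99312244]]), 't': array([0.00203588, 0.54211484, 1.27272944])}
{'clock': 0.1, 'joints': array([-1.33093928e+00,  2.41363014e-01,  3.85176844e-03,  1.33518907e+00,
       -2.45044750e-05,  1.57077499e+00]), 'dq': array([-3.64149021e-04, -5.27573856e-04,  3.11020756e-03,  7.29769758e-05,
        1.00130832e-03,  1.03815369e-04]), 'joint_torque': array([-4.81507977e-04, -3.73136795e+01,  2.53010023e+01,  1.08334832e-02,
       -4.20333822e-05, -3.87205191e-06]), 'ee_pos': array([ 0.11865089, -0.48517939,  0.25248652]), 'orientation': array([ 0.43699065,  0.5567685 , -0.43617302,  0.55569876]), 'ft_force': array([0.00663539, 0.21134429, 0.10085309]), 'ft_torque': array([0.00917515, 0.01188885, 0.03760142]), 'gripper_width': 0.08534261612382366}
```

View pics/top0.png

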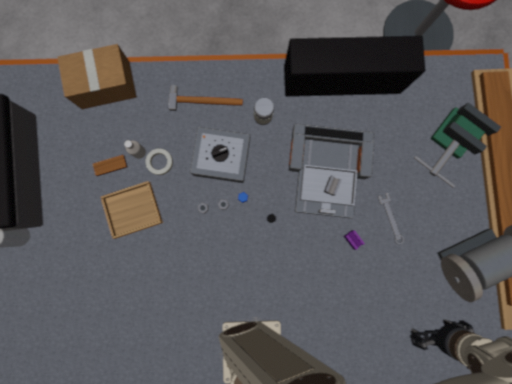

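View pics/scene0.png

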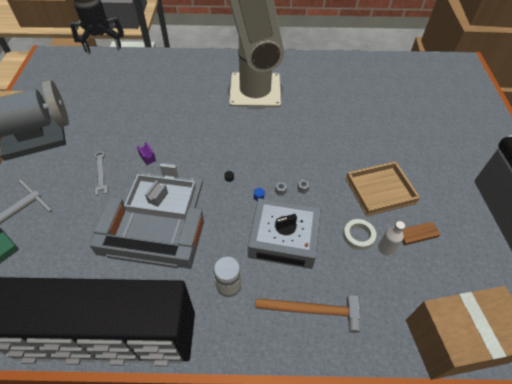

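```bash
python3 - <<'E'
from h import *
a=np.load('top0.npz');b=np.load('scene0.npz')
im=a['im'][70:265,80:420];cv2.imwrite('pics/topz.png',cv2.resize(im,None,fx=2.3,fy=2.3,interpolation=cv2.INTER_CUBIC))
im=b['im'][130:300,80:440];cv2.imwrite('pics/scz.png',cv2.resize(im,None,fx=2.2,fy=2.2,interpolation=cv2.INTER_CUBIC))
C=cloud(a,a['d']);
for q in [(203,208),(223,204),(243,198),(271,217),(220,153),(131,209),(332,185),(326,208),(250,250),(353,239),(299,180),(367,165)]:
    print(q,C[q[1],q[0]].round(4))
E
```

```text
(203, 208) [0.4773 0.1521 0.0259]
(223, 204) [0.4888 0.0838 0.0293]
(243, 198) [0.5071 0.0154 0.0326]
(271, 217) [ 0.4406 -0.0781  0.022 ]
(220, 153) [0.6489 0.0855 0.1067]
(131, 209) [0.4815 0.3997 0.0133]
(332, 185) [ 0.5406 -0.2842  0.0563]
(326, 208) [ 0.4655 -0.2653  0.0312]
(250, 250) [ 0.3306 -0.0037 -0.0025]
(353, 239) [ 0.3587 -0.3522  0.0269]
(299, 180) [ 0.5653 -0.1793  0.02  ]
(367, 165) [ 0.6023 -0.4002  0.0748]
```

View pics/topz.png

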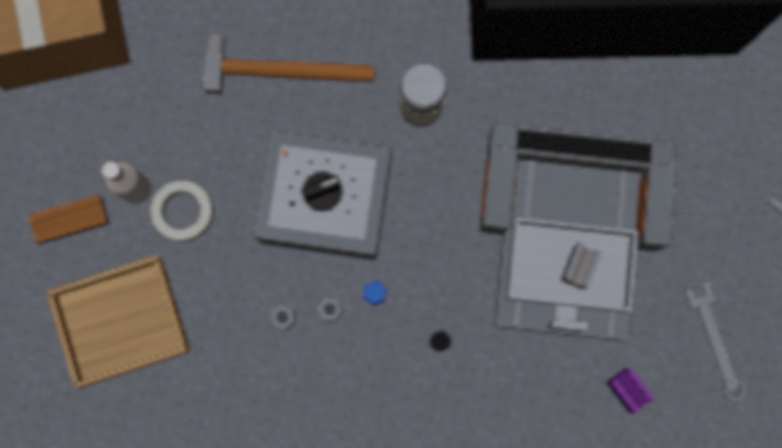

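View pics/scz.png

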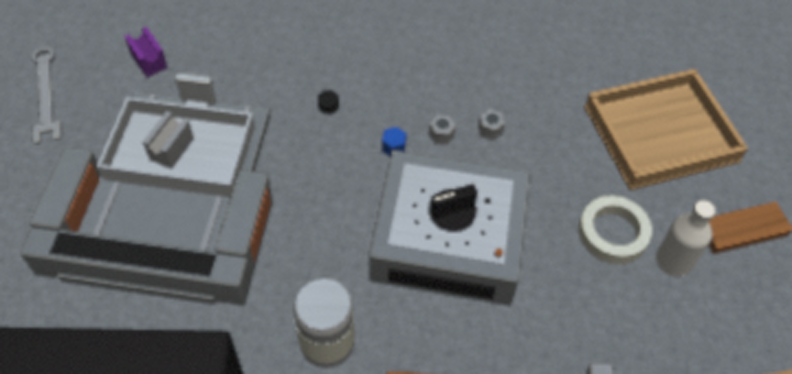

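```bash
cat >> h.py <<'E'
from scipy.spatial.transform import Rotation as Ro
def pose():
    o=get_obs();return np.array(o['ee_pos']),Ro.from_quat(o['orientation']).as_matrix(),o
def yaw():
    p,R,o=pose();return np.degrees(np.arctan2(R[1,2],R[0,2]))
def go(target,yw=None):
    p,R,o=pose();s=R.T@(np.array(target)-p)/0.04
    t=None
    if yw is not None:
        t=-(yw-yaw()); t=(t+180)%360-180
    print('pos',p.round(4),'yaw',yaw().round(2),'j6',np.degrees(o['joints'][5]).round(1),'| shift',s.round(3),'turn',t, 'rows>=',max(np.linalg.norm(s)*40/62.5,abs(t or 0)/10.7).round(1))
E
python3 - <<'E'
from h import *
im,d,P=snap('wrist','w0.png')
print(P)
p,R,o=pose();print(R.round(3))
# camera centre in tool frame and optical axis
c=-P['R'].T@P['t'];print(R.T@(c-p),R.T@P['R'].T)
go([0.60,0.085,0.30],23)
a=np.load('top0.npz');
for t in ['dial','nut1','vblock','console','push_tab','wood_tray','slide_unit','rubber_foot']:
    snap('top')
    print(t,[(round(r['p'],2),np.round(r['box'])) for r in vision.regions_of(t,'top')])
E
```

```text
{'mtx': array([[278.28395416,   0.        , 252.85879579],
       [  0.        , 278.28395416, 199.02707096],
       [  0.        ,   0.        ,   1.        ]]), 'R': array([[ 0.23694346, -0.97152211, -0.00160907],
       [-0.91835204, -0.22451566,  0.32591754],
       [-0.31699735, -0.07574634, -0.94539683]]), 't': array([-0.49890392, -0.04165143,  0.38069378])}
[[-0.     0.971  0.238]
 [ 0.002  0.238 -0.971]
 [-1.    -0.    -0.002]]
[-0.12005907  0.08439203 -0.00019164] [[ 1.03730727e-05 -3.25899079e-01  9.45404564e-01]
 [-6.00983565e-04 -9.45404396e-01 -3.25899014e-01]
 [ 9.99999819e-01 -5.64792031e-04 -2.05666739e-04]]
pos [ 0.1187 -0.4853  0.2526] yaw -76.26 j6 90.0 | shift [ -1.167  15.075 -10.992] turn -99.25933745875096 rows>= 12.0
dial [(0.63, array([212., 145., 229., 161.]))]
nut1 [(0.47, array([148., 151., 174., 173.])), (0.46, array([236., 191., 248., 205.])), (0.43, array([199., 204., 210., 213.])), (0.39, array([220., 199., 229., 212.])), (0.32, array([378., 194., 405., 244.]))]
vblock [(0.57, array([327., 176., 341., 196.])), (0.48, array([346., 233., 364., 248.]))]
console [(0.89, array([188., 124., 253., 180.])), (0.65, array([199., 204., 209., 214.])), (0.36, array([100., 185., 162., 236.]))]
push_tab [(0.85, array([301., 165., 357., 214.])), (0.59, array([197., 206., 208., 214.]))]
wood_tray [(0.91, array([ 97., 184., 165., 240.]))]
slide_unit [(0.88, array([291., 124., 374., 218.]))]
rubber_foot [(0.48, array([268., 216., 274., 222.]))]
```

View pics/w0.png

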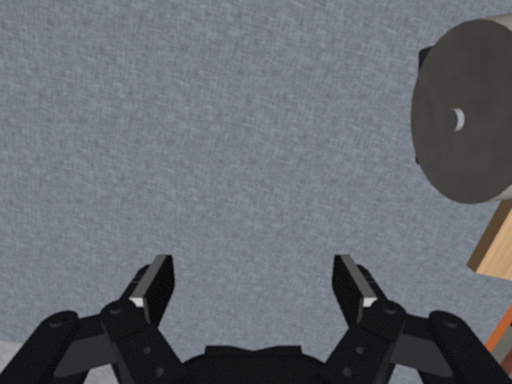

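send_rows --increments '[[[-1.2,15.1,-11],-99,85],[[-1.2,15.1,-11],-99,85],[[-1.2,15.1,-11],-99,85],[[-1.2,15.1,-11],-99,85],[[-1.2,15.1,-11],-99,85],[[-1.2,15.1,-11],-99,85],[[-1.2,15.1,-11],-99,85],[[-1.2,15.1,-11],-99,85],[[-1.2,15.1,-11],-99,85],[[-1.2,15.1,-11],-99,85]]'

```text
clock: 2.2
ee_pos: [0.5224, -0.0074, 0.2937]
orientation: [-0.14, 0.693, 0.14, 0.693]
ft_force: [0.9, -1.1, 0.1]
gripper_width: 0.0852
```

```bash
python3 - <<'E'
from h import *
go([0.60,0.085,0.30],23)
im,d,P=snap('wrist','w1.png'); np.savez('w1.npz',im=im,d=d,**P)
E
```

```text
pos [ 0.5224 -0.0074  0.2937] yaw 22.88 j6 66.3 | shift [-0.157  1.374  2.685] turn -0.11729297329767974 rows>= 1.9
```

View pics/w1.png

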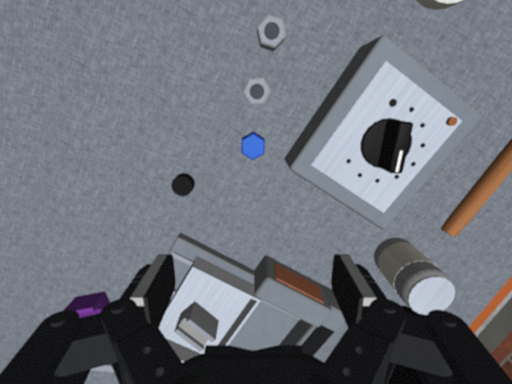

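```bash
python3 - <<'E'
from h import *
a=np.load('w1.npz')
cv2.imwrite('pics/w1z.png',cv2.resize(a['im'][30:230,280:480],None,fx=3,fy=3,interpolation=cv2.INTER_CUBIC))
C=cloud(a,a['d'])
m=(C[...,2]>0.085)&(C[...,0]>0.55)&(C[...,0]<0.75)&(abs(C[...,1]-0.09)<0.08)&(C[...,2]<0.13)
print(m.sum(),np.percentile(C[m][:,2],[5,50,95]))
# white line
g=cv2.cvtColor(a['im'],cv2.COLOR_BGR2GRAY)
t=m&(C[...,2]>0.107);X=C[t][:,:2];print('bar top',X.mean(0),t.sum())
r=cv2.minAreaRect(X.astype(np.float32)*1000);print(r)
w=t&(g>150);print('white',C[w].mean(0),w.sum())
c=X.mean(0);v=C[w].mean(0)[:2]-c;print('pointer dir approx',np.degrees(np.arctan2(v[1],v[0])))
u,s,vt=np.linalg.svd(X-c);print('axis',np.degrees(np.arctan2(vt[0,1],vt[0,0])))
# console top
k=(C[...,2]>0.06)&(C[...,2]<0.078)&(C[...,0]>0.52)&(C[...,0]<0.78)&(abs(C[...,1]-0.09)<0.14)
pix=C[k][:,:2];r=cv2.minAreaRect(pix.astype(np.float32)*1000);print('console',r,k.sum())
E
```

```text
1274 [0.08859986 0.11071065 0.11291561]
bar top [0.65840464 0.09751613] 809
((659.7305908203125, 96.82624816894531), (16.214513778686523, 55.690032958984375), 20.599029541015625)
white [0.66579669 0.08300905 0.11216742] 89
pointer dir approx -62.998992304181975
axis -69.69144335031493
console ((686.3870849609375, 74.31328582763672), (216.89434814453125, 219.37725830078125), 80.54391479492188) 17878
```

View pics/w1z.png

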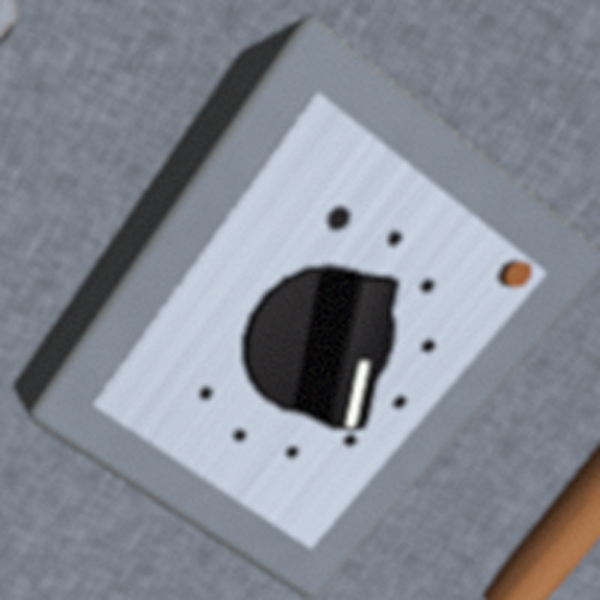

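```bash
python3 - <<'E'
from h import *
a=np.load('w1.npz')
c=np.array([0.6597,0.0968])
for (x,y) in [(338,217),(395,238),(428,285),(428,345),(400,402),(350,440),(292,452),(240,435),(205,393)]:
    u,v=280+x/3-.33,30+y/3-.33
    K=a['mtx'];ray=a['R'].T@np.array([(u-K[0,2])/K[0,0],(v-K[1,2])/K[1,1],1]);o=-a['R'].T@a['t']
    X=o+ray*(0.071-o[2])/ray[2]; w=X[:2]-c
    print(X.round(4),np.linalg.norm(w).round(4),np.degrees(np.arctan2(w[1],w[0])).round(1))
E
```

```text
[0.6439 0.1421 0.071 ] 0.0479 109.2
[0.6688 0.1443 0.071 ] 0.0483 79.2
[0.691  0.1344 0.071 ] 0.0489 50.3
[0.7046 0.1145 0.071 ] 0.0483 21.5
[0.7074 0.09   0.071 ] 0.0482 -8.1
[0.6971 0.0679 0.071 ] 0.0473 -37.7
[0.6772 0.0537 0.071 ] 0.0465 -67.9
[0.6531 0.0515 0.071 ] 0.0458 -98.3
[0.6306 0.0613 0.071 ] 0.0459 -129.4
```

```bash
python3 - <<'E'
from h import *
go([0.660,0.0972,0.20],20.6)
go([0.660,0.0972,0.106],20.6); print(ctrl.tips_ahead)
E
```

```text
pos [ 0.5269 -0.0016  0.2931] yaw 23.24 j6 66.4 | shift [2.353 0.951 4.018] turn 2.644764034907382 rows>= 3.0
pos [ 0.5269 -0.0016  0.2931] yaw 23.24 j6 66.4 | shift [4.703 0.944 4.004] turn 2.644764034907382 rows>= 4.0
0.022
```

send_rows --increments '[[[2.35,0.9,3.9],2.6,85],[[2.35,0.9,3.9],2.6,85],[[2.35,0.9,3.9],2.6,85],[[2.35,0.9,3.9],2.6,85],[[2.35,0.9,3.9],2.6,85],[[2.35,0.9,3.9],2.6,85]]'

```text
clock: 3.0
ee_pos: [0.6513, 0.0834, 0.202]
orientation: [-0.123, 0.695, 0.123, 0.698]
ft_force: [-0.2, -0.7, -0.5]
gripper_width: 0.085
```

```bash
python3 - <<'E'
from h import *
go([0.660,0.0972,0.106],20.6)
im,d,P=snap('wrist','w2.png')
go([0.660,0.0972,0.106],20.6)
a=dict(P);
C=cloud(P,d)
t=(C[...,2]>0.107)&(C[...,2]<0.12)&(np.linalg.norm(C[...,:2]-[0.66,0.097],axis=-1)<0.04)
print(cv2.minAreaRect((C[t][:,:2]*1000).astype(np.float32)),t.sum())
E
```

```text
pos [0.6513 0.0834 0.202 ] yaw 20.07 j6 77.2 | shift [2.401 0.252 0.315] turn -0.5287981392803545 rows>= 1.6
pos [0.6514 0.0833 0.2024] yaw 20.06 j6 77.2 | shift [2.41  0.254 0.312] turn -0.5356390568531708 rows>= 1.6
((655.7265014648438, 90.13824462890625), (16.031261444091797, 55.6118278503418), 20.386411666870117) 1245
```

View pics/w2.png

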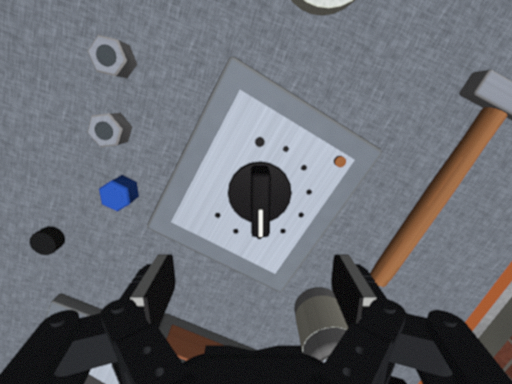

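```bash
python3 - <<'E'
from h import *
go([0.6557,0.0901,0.106],20.4)
E
```

```text
pos [0.6514 0.0833 0.2024] yaw 20.06 j6 77.2 | shift [2.409 0.124 0.15 ] turn -0.33563905685315376 rows>= 1.5
```

send_rows --increments '[[[1.2,0.12,0.15],-0.3,85],[[2.4,0.12,0.15],-0.3,85],[[2.4,0.12,0.15],-0.3,85],[[2.4,0.12,0.15],-0.3,85]]'

```text
clock: 3.55
ee_pos: [0.6564, 0.0905, 0.1066]
orientation: [-0.125, 0.694, 0.125, 0.697]
ft_force: [0.1, -0.3, 0.6]
gripper_width: 0.0852
```

```bash
python3 - <<'E'
from h import *
go([0.6557,0.0901,0.106],20.4)
im,d,P=snap('wrist','w3.png')
E
```

```text
pos [0.6564 0.0905 0.1066] yaw 20.4 j6 77.5 | shift [ 0.014 -0.004 -0.02 ] turn -0.0007007427380187892 rows>= 0.0
```

View pics/w3.png

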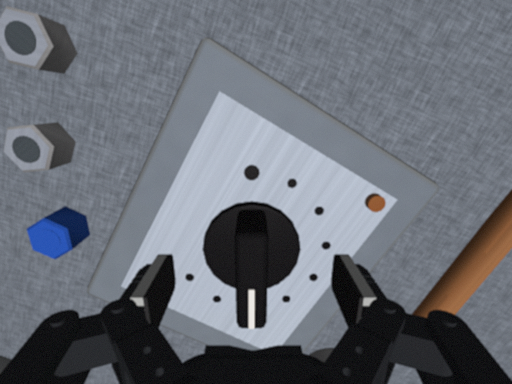

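send_rows --increments '[[[0,0,0],0,8],[[0,0,0],0,8],[[0,0,0],0,8],[[0,0,0],0,8],[[0,0,0],0,8],[[0,0,0],0,8],[[0,0,0],0,8],[[0,0,0],0,8]]' --force 40

```text
clock: 4.6
ee_pos: [0.6553, 0.0909, 0.1036]
orientation: [-0.125, 0.696, 0.125, 0.696]
ft_force: [-1.2, 0.1, 3.5]
gripper_width: 0.0153
```

send_rows --increments '[[[0,0,0],-10,8],[[0,0,0],-20,8],[[0,0,0],-30,8],[[0,0,0],-40,8],[[0,0,0],-50,8],[[0,0,0],-60,8],[[0,0,0],-70,8],[[0,0,0],-80,8],[[0,0,0],-90,8],[[0,0,0],-90,8]]'

```text
clock: 5.85
ee_pos: [0.6547, 0.0896, 0.1036]
orientation: [0.58, -0.405, -0.58, -0.403]
ft_force: [-2.8, -3.8, 5.5]
gripper_width: 0.0153
```

send_rows --increments '[[[0,0,0],-10,8],[[0,0,0],-20,8],[[0,0,0],-30,8],[[0,0,0],-40,8],[[0,0,0],-50,8],[[0,0,0],-60,8],[[0,0,0],-70,8],[[0,0,0],-80,8],[[0,0,0],-90,8],[[0,0,0],-92,8]]'

```text
clock: 7.1
ee_pos: [0.6561, 0.0889, 0.1036]
orientation: [0.694, 0.134, -0.694, 0.137]
ft_force: [0.4, -4.9, 3.3]
gripper_width: 0.0157
```

```bash
python3 - <<'E'
from h import *
go([0.6557,0.0901,0.106],20.4);print(get_obs()['ft_torque'],get_obs()['ft_force'])
im,d,P=snap('wrist','w4.png')
E
```

```text
pos [0.6561 0.0889 0.1036] yaw -157.9 j6 -104.3 | shift [-0.059 -0.03  -0.002] turn -178.30171207737732 rows>= 16.7
[-0.87317381 -0.06096715 -1.2698585 ] [ 0.3593676  -4.85915513  3.34572345]
```

View pics/w4.png

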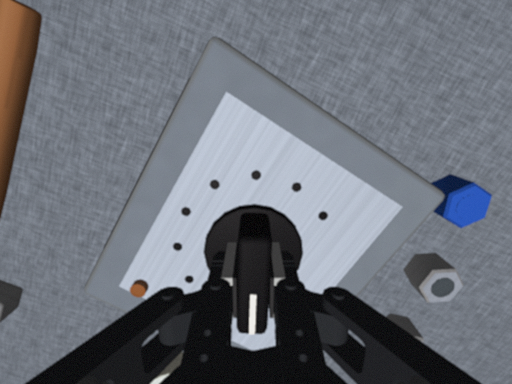

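send_rows --increments '[[[0,0,0],3,8],[[0,0,0],3,50],[[0,0,0],3,50],[[0,0,0],3,50],[[0,0,0],3,50],[[-1.25,0,0],3,85],[[-2.5,0,0],3,85],[[-3.75,0,0],3,85],[[-3.75,0,0],3,85]]'

```text
clock: 8.28
ee_pos: [0.6576, 0.0914, 0.2596]
orientation: [0.701, 0.119, -0.693, 0.119]
ft_force: [0.5, -0.0, 0.6]
gripper_width: 0.0849
```

```bash
python3 - <<'E'
from h import *
go([0.6557,0.0901,0.106],20.4)
im,d,P=snap('wrist','w5.png')
C=cloud(P,d)
t=(C[...,2]>0.107)&(C[...,2]<0.12)&(np.linalg.norm(C[...,:2]-[0.656,0.09],axis=-1)<0.04)
print(cv2.minAreaRect((C[t][:,:2]*1000).astype(np.float32)),t.sum())
E
```

```text
pos [0.6576 0.0914 0.2596] yaw -160.55 j6 -101.5 | shift [3.839 0.007 0.098] turn 179.04871212456078 rows>= 16.7
((654.3588256835938, 89.77976989746094), (15.229853630065918, 54.073524475097656), 20.168842315673828) 699
```

View pics/w5.png

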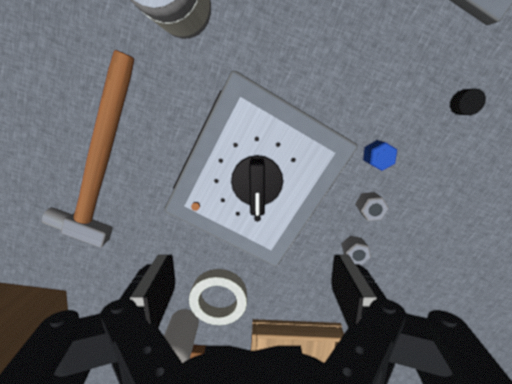

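```bash
python3 - <<'E'
from h import *
go([0.535,-0.285,0.28],64)
E
```

```text
pos [0.6564 0.0912 0.2563] yaw -160.55 j6 -101.5 | shift [-0.62   7.858  5.99 ] turn 135.44812784194676 rows>= 12.7
```

send_rows --increments '[[[-0.6,7.85,6.0],135,85],[[-0.6,7.85,6.0],135,85],[[-0.6,7.85,6.0],135,85],[[-0.6,7.85,6.0],135,85],[[-0.6,7.85,6.0],135,85],[[-0.6,7.85,6.0],135,85],[[-0.6,7.85,6.0],135,85],[[-0.6,7.85,6.0],135,85],[[-0.6,7.85,6.0],135,85],[[-0.6,7.85,6.0],135,85]]'

```text
clock: 9.57
ee_pos: [0.5325, -0.2849, 0.275]
orientation: [-0.506, 0.493, 0.508, 0.493]
ft_force: [-1.4, -0.1, 0.4]
gripper_width: 0.0849
```

```bash
python3 - <<'E'
from h import *
go([0.535,-0.285,0.28],64)
E
```

```text
pos [ 0.5325 -0.2849  0.275 ] yaw 91.63 j6 -29.8 | shift [-0.125 -0.062 -0.005] turn 27.629727235669918 rows>= 2.6
```

send_rows --increments '[[[-0.1,0,0],27,85],[[-0.1,0,0],27,85],[[-0.1,0,0],27,85],[[-0.1,0,0],27,85],[[-0.1,0,0],27,85]]'

```text
clock: 10.2
ee_pos: [0.533, -0.2849, 0.2802]
orientation: [-0.38, 0.596, 0.381, 0.596]
ft_force: [-0.7, 0.4, -0.2]
gripper_width: 0.0854
```

```bash
python3 - <<'E'
from h import *
go([0.535,-0.285,0.28],64)
im,d,P=snap('wrist','w6.png');np.savez('w6.npz',im=im,d=d,**P)
C=cloud(P,d)
t=(C[...,2]>0.064)&(C[...,2]<0.08)&(abs(C[...,0]-0.54)<0.05)&(abs(C[...,1]+0.285)<0.05)
print(cv2.minAreaRect((C[t][:,:2]*1000).astype(np.float32)),t.sum(),np.median(C[t][:,2]))
for r in vision.regions_of('vblock','wrist'): print(r['p'],r['box'],C[r['mask']].mean(0), np.median(im[r['mask']],axis=0))
E
```

```text
pos [ 0.533  -0.2849  0.2802] yaw 65.09 j6 -3.2 | shift [ 0.005 -0.047  0.019] turn 1.0908248505952542 rows>= 0.1
((540.5143432617188, -284.5679931640625), (36.07952117919922, 56.30087661743164), 66.21195220947266) 645 0.07089308172493246
0.86 [243.0, 151.0, 275.0, 206.6] [ 0.53772652 -0.28381336  0.06309321] [154. 152. 151.]
0.68 [105.4, 34.9, 175.2, 88.2] [ 0.36104278 -0.3515135   0.03408515] [130.  52. 103.]
0.18 [180.1, 93.4, 341.7, 238.7] [ 0.53801746 -0.26933839  0.03778563] [213. 198. 189.]
```

View pics/w6.png

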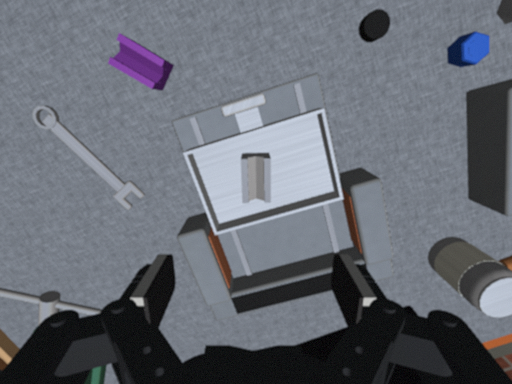

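```bash
python3 - <<'E'
from h import *
go([0.5405,-0.2846,0.057],66.2)
# tray geometry from cloud
a=np.load('w6.npz');C=cloud(a,a['d'])
m=(C[...,2]>0.053)&(C[...,2]<0.0605)&(abs(C[...,0]-0.53)<0.12)&(abs(C[...,1]+0.27)<0.12)
m&=~((abs(C[...,0]-0.54)<0.04)&(abs(C[...,1]+0.285)<0.035))
print(cv2.minAreaRect((C[m][:,:2]*1000).astype(np.float32)),m.sum())
cv2.imwrite('pics/m6.png',m.astype(np.uint8)*255)
m=(C[...,2]>0.024)&(C[...,2]<0.034)&(abs(C[...,0]-0.53)<0.12)&(abs(C[...,1]+0.27)<0.12)
print(cv2.minAreaRect((C[m][:,:2]*1000).astype(np.float32)),m.sum())
m=(C[...,2]>0.075)&(C[...,2]<0.085)&(abs(C[...,0]-0.45)<0.07)&(abs(C[...,1]+0.27)<0.12)
print('tab',cv2.minAreaRect((C[m][:,:2]*1000).astype(np.float32)),m.sum())
E
```

```text
pos [ 0.5332 -0.285   0.2808] yaw 65.06 j6 -3.2 | shift [ 5.595 -0.167  0.085] turn -1.1382695431633465 rows>= 3.6
((561.2820434570312, -269.75665283203125), (239.3352813720703, 176.05575561523438), 89.76663208007812) 1965
((545.79833984375, -270.01556396484375), (208.11106872558594, 238.91680908203125), 0.0568380132317543) 9280
tab ((454.12139892578125, -260.2635803222656), (49.6710205078125, 11.960244178771973), 82.32969665527344) 506
```

View pics/m6.png

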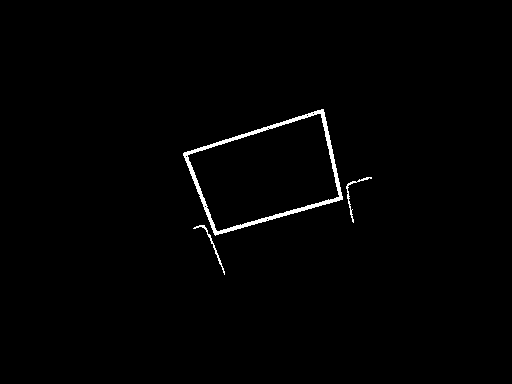

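```bash
python3 - <<'E'
from h import *
a=np.load('w6.npz');C=cloud(a,a['d'])
m=cv2.imread('pics/m6.png',0)>0
n,l,s,c=cv2.connectedComponentsWithStats(m.astype(np.uint8),connectivity=8)
k=1+np.argmax(s[1:,4]);print(cv2.minAreaRect((C[l==k][:,:2]*1000).astype(np.float32)),s[k])
E
```

```text
((543.5138549804688, -272.8212585449219), (178.48291015625, 118.78169250488281), 82.00145721435547) [ 183  109  160  127 1723]
```

send_rows --increments '[[[1.5,-0.17,0.08],-1.1,65],[[3.0,-0.17,0.08],-1.1,65],[[4.3,-0.17,0.08],-1.1,65],[[5.0,-0.17,0.08],-1.1,65],[[5.58,-0.17,0.08],-1.1,65],[[5.58,-0.17,0.08],-1.1,65],[[5.58,-0.17,0.08],-1.1,65]]'

```text
clock: 11.18
ee_pos: [0.5415, -0.2855, 0.0591]
orientation: [-0.386, 0.592, 0.385, 0.593]
ft_force: [0.2, 0.2, 0.6]
gripper_width: 0.0648
```

```bash
python3 - <<'E'
from h import *
go([0.5405,-0.2846,0.057],66.2);print(get_obs()['ft_force'])
im,d,P=snap('wrist','w7.png')
E
```

```text
pos [ 0.5415 -0.2855  0.0591] yaw 66.12 j6 -3.9 | shift [0.054 0.032 0.009] turn -0.07775570661999609 rows>= 0.0
[0.17690918 0.19934683 0.56923258]
```

View pics/w7.png

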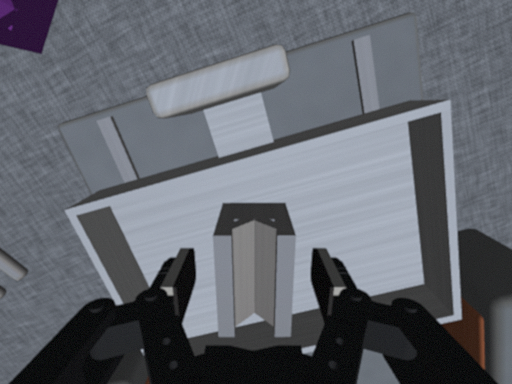

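send_rows --increments '[[[0,0,0],0,28],[[0,0,0],0,28],[[0,0,0],0,28],[[0,0,0],0,28],[[0,0,0],0,28],[[-0.5,0,0],0,28],[[-1.2,0,0],0,28],[[-2,0,0],0,28],[[-2.4,0,0],0,28],[[-2.4,0,0],0,28]]' --force 70

```text
clock: 12.48
ee_pos: [0.5412, -0.2853, 0.1547]
orientation: [-0.386, 0.592, 0.385, 0.593]
ft_force: [0.2, -0.2, -5.0]
gripper_width: 0.0351
```

```bash
python3 - <<'E'
from h import *
b=np.load('top0.npz');C=cloud(b,b['d'])
im,d,P=snap('wrist','w8.png')
go([0.49,0.40,0.15],66)
m=(C[...,2]>0.027)&(C[...,2]<0.043)&(abs(C[...,0]-0.48)<0.15)&(abs(C[...,1]-0.4)<0.13)
n,l,s,c=cv2.connectedComponentsWithStats(m.astype(np.uint8),connectivity=8)
k=1+np.argmax(s[1:,4]);print(cv2.minAreaRect((C[l==k][:,:2]*1000).astype(np.float32)),s[k])
for q in [(159,160),(134,148),(108,166)]: print(q,C[q[1],q[0]].round(3))
E
```

```text
pos [ 0.5405 -0.285   0.1534] yaw 66.11 j6 -3.9 | shift [ 0.092  8.09  15.146] turn 0.10931824434936743 rows>= 11.0
((479.5892333984375, 394.6496276855469), (150.4066925048828, 171.01393127441406), 16.8461856842041) [101 181  61  58 480]
(159, 160) [ 0.653  0.308 -0.005]
(134, 148) [0.675 0.367 0.096]
(108, 166) [0.631 0.476 0.025]
```

View pics/w8.png

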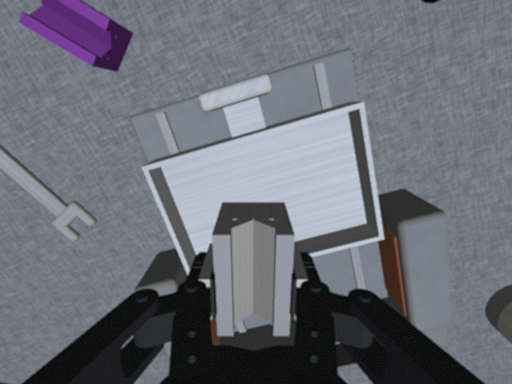

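```bash
python3 - <<'E'
from h import *
go([0.43,0.06,0.17],90)
E
```

```text
pos [ 0.5405 -0.285   0.1534] yaw 66.11 j6 -3.9 | shift [-0.41   6.02   6.766] turn -23.890681755650633 rows>= 5.8
```

send_rows --increments '[[[-0.4,1,1.12],-4,28],[[-0.4,2,2.25],-8,28],[[-0.4,3,3.38],-12,28],[[-0.4,4,4.5],-16,28],[[-0.4,5,5.6],-20,28],[[-0.4,6,6.75],-24,28],[[-0.4,6,6.75],-24,28]]'

```text
clock: 13.4
ee_pos: [0.4279, 0.0623, 0.1686]
orientation: [-0.501, 0.499, 0.504, 0.497]
ft_force: [-0.2, -0.4, -3.3]
gripper_width: 0.0351
```

```bash
python3 - <<'E'
from h import *
go([0.48,0.394,0.15],107);print(get_obs()['ft_force'])
E
```

```text
pos [0.4279 0.0623 0.1686] yaw 90.56 j6 7.7 | shift [ 0.461 -1.386  8.278] turn -16.435098166362764 rows>= 5.4
[-0.16716645 -0.36000215 -3.2903027 ]
```

send_rows --increments '[[[0.1,-0.25,1.4],-3,28],[[0.2,-0.5,2.8],-6,28],[[0.3,-0.7,4.2],-9,28],[[0.4,-1,5.6],-12,28],[[0.45,-1.2,7],-15,28],[[0.45,-1.4,8.3],-16.5,28],[[0.45,-1.4,8.3],-16.5,28],[[0.45,-1.4,8.3],-16.5,28]]'

```text
clock: 14.4
ee_pos: [0.4859, 0.3896, 0.15]
orientation: [-0.567, 0.424, 0.567, 0.421]
ft_force: [-0.5, 0.3, -3.4]
gripper_width: 0.035
```

```bash
python3 - <<'E'
from h import *
im,d,P=snap('wrist','w9.png');C=cloud(P,d)
m=(C[...,2]>0.030)&(C[...,2]<0.043)&(abs(C[...,0]-0.48)<0.15)&(abs(C[...,1]-0.4)<0.13)
n,l,s,c=cv2.connectedComponentsWithStats(m.astype(np.uint8),connectivity=8)
k=1+np.argmax(s[1:,4]);print(cv2.minAreaRect((C[l==k][:,:2]*1000).astype(np.float32)),s[k])
go([0.48,0.394,0.043],107);print(get_obs()['ft_force'])
E
```

```text
((478.8673095703125, 397.1842041015625), (148.94976806640625, 170.67828369140625), 16.923187255859375) [ 161  109  208  161 5259]
pos [0.486  0.3892 0.1506] yaw 106.52 j6 22.2 | shift [2.69  0.102 0.162] turn -0.484193874854725 rows>= 1.7
[ 0.22128544 -0.03897333 -3.78582122]
```

View pics/w9.png

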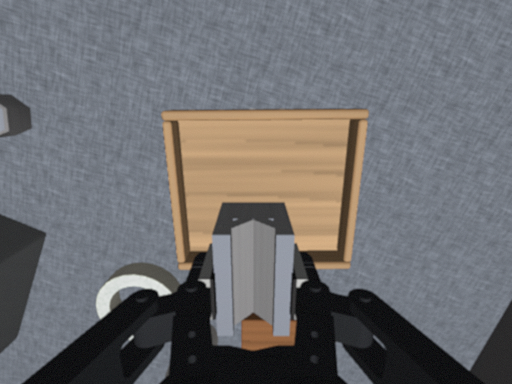

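```bash
python3 - <<'E'
from h import *
go([0.479,0.397,0.040],107)
E
```

```text
pos [0.486  0.3892 0.1506] yaw 106.52 j6 22.2 | shift [2.764 0.104 0.241] turn -0.484193874854725 rows>= 1.8
```

send_rows --increments '[[[0.8,0.1,0.2],0,28],[[1.6,0.1,0.2],0,28],[[2.2,0.1,0.2],0,28],[[2.6,0.1,0.2],0,28],[[2.75,0.1,0.2],0,28],[[2.75,0.1,0.2],0,28]]'

```text
clock: 15.2
ee_pos: [0.4804, 0.3973, 0.0425]
orientation: [0.567, -0.423, -0.567, -0.423]
ft_force: [0.2, 0.4, -4.2]
gripper_width: 0.0348
```

send_rows --increments '[[[0.06,0,0],0,28],[[0.06,0,0],0,28],[[0.06,0,0],0,60],[[0.06,0,0],0,60],[[0.06,0,0],0,60],[[-1,0,0],0,60],[[-2.5,0,0],0,85],[[-4,0,0],0,85],[[-5,0,0],0,85],[[-5,0,0],0,85]]'

```text
clock: 16.45
ee_pos: [0.4818, 0.3991, 0.2475]
orientation: [0.568, -0.419, -0.566, -0.426]
ft_force: [-0.0, 0.5, -0.1]
gripper_width: 0.0851
```

```bash
python3 - <<'E'
from h import *
im,d,P=snap('wrist','w10.png');C=cloud(P,d)
im,d,P=snap('top','t10.png')
a=dict(im=im,d=d,**P);C=cloud(P,d)
for q in vision.regions_of('nut1','top'): print(q['p'],np.round(q['box']),C[q['mask']].mean(0).round(4))
cv2.imwrite('pics/t10z.png',cv2.resize(im[120:260,80:380],None,fx=2.6,fy=2.6,interpolation=cv2.INTER_CUBIC))
go([0.48,0.1,0.25],65)
E
```

```text
pos [0.4796 0.3972 0.2411] yaw 106.61 j6 23.0 | shift [-0.214  2.115 -7.124] turn 41.60920641042654 rows>= 4.8
```

View pics/w10.png

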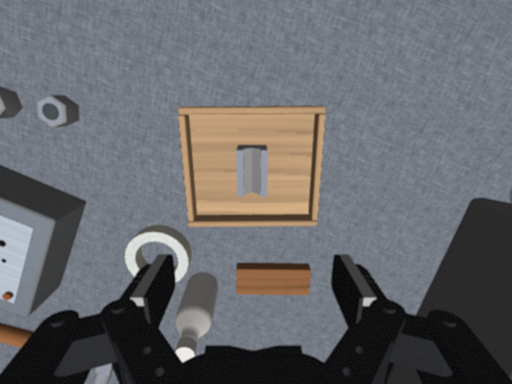

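View pics/t10z.png

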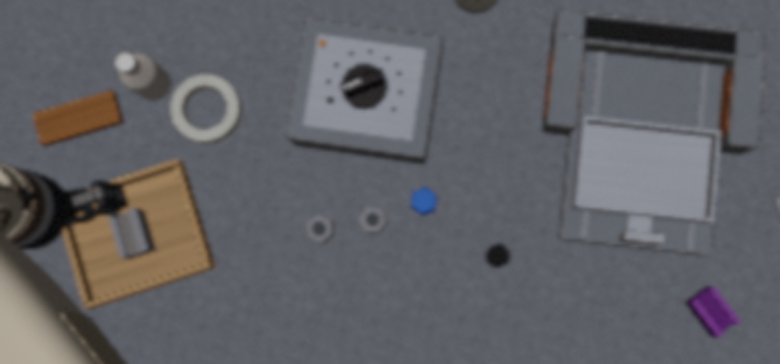

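```bash
python3 - <<'E'
from h import *
go([0.49,0.10,0.20],30)
E
```

```text
pos [0.4796 0.3972 0.2411] yaw 106.61 j6 23.0 | shift [ 1.036  1.873 -7.194] turn 76.60920641042651 rows>= 7.2
```

send_rows --increments '[[[0,1.87,-7.2],76.6,85],[[0,1.87,-7.2],76.6,85],[[0,1.87,-7.2],76.6,85],[[0,1.87,-7.2],76.6,85],[[1,1.87,-7.2],76.6,85],[[1,1.87,-7.2],76.6,85],[[1,1.87,-7.2],76.6,85],[[1,1.87,-7.2],76.6,85],[[1,1.87,-7.2],76.6,85],[[1,1.87,-7.2],76.6,85]]'

```text
clock: 17.85
ee_pos: [0.4904, 0.1005, 0.2018]
orientation: [-0.184, 0.683, 0.184, 0.683]
ft_force: [0.3, -0.9, 0.6]
gripper_width: 0.0852
```

```bash
cat >> h.py <<'E'
def tops(C,im,zlo,zhi,cx,cy,r=0.12,amin=60):
    m=(C[...,2]>zlo)&(C[...,2]<zhi)&(np.hypot(C[...,0]-cx,C[...,1]-cy)<r)
    n,l,s,c=cv2.connectedComponentsWithStats(m.astype(np.uint8),connectivity=8)
    for k in range(1,n):
        if s[k,4]<amin: continue
        X=(C[l==k][:,:2]*1000).astype(np.float32)
        h=cv2.convexHull(X)[:,0]
        (ex,ey),er=cv2.minEnclosingCircle(X)
        # min width direction -> flats
        best=min(((np.ptp(X@[np.cos(t),np.sin(t)])+np.ptp(X@[np.cos(t+np.pi/3),np.sin(t+np.pi/3)])+np.ptp(X@[np.cos(t+2*np.pi/3),np.sin(t+2*np.pi/3)]))/3,np.degrees(t)) for t in np.radians(np.arange(0,60,.5)))
        print('px',c[k].round(),'n',s[k,4],'ctr',np.array([ex,ey]).round(1),'R',round(er,1),'flatw/ang',np.round(best,1),'bgr',np.median(im[l==k],axis=0))
E
python3 - <<'E'
from h import *
go([0.49,0.10,0.20],30)
im,d,P=snap('wrist','w11.png');C=cloud(P,d)
tops(C,im,0.024,0.04,0.49,0.09)
E
```

```text
pos [0.4904 0.1005 0.2018] yaw 30.12 j6 71.5 | shift [ 0.045 -0.004 -0.015] turn 0.12354924466654893 rows>= 0.0
px [269. 135.] n 848 ctr [478.6 154.6] R 18.1 flatw/ang [32. 37.] bgr [158. 151. 148.]
px [244. 194.] n 706 ctr [488.9  84.3] R 18.6 flatw/ang [32.5 56. ] bgr [155. 149. 146.]
px [314. 226.] n 772 ctr [574.8  88. ] R 73.2 flatw/ang [85.3 50. ] bgr [52. 51. 50.]
px [233. 250.] n 586 ctr [511.5  17.9] R 18.4 flatw/ang [32.3 21.5] bgr [202.  97.  51.]
```

View pics/w11.png

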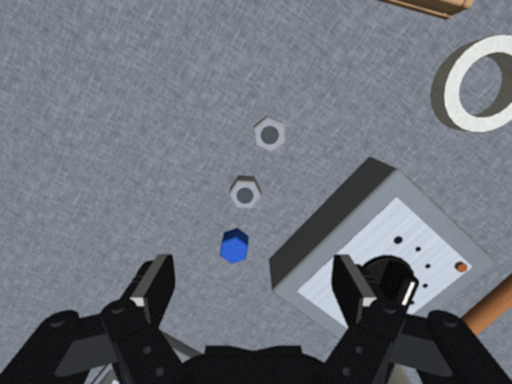

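```bash
python3 - <<'E'
from h import *
go([0.4889,0.0843,0.027],-4)
E
```

```text
pos [0.4906 0.1005 0.202 ] yaw 30.1 j6 71.5 | shift [ 4.375 -0.33  -0.237] turn 34.10315348704876 rows>= 3.2
```

send_rows --increments '[[[0.5,-0.33,-0.24],10,60],[[1,-0.33,-0.24],20,60],[[1.8,-0.33,-0.24],30,60],[[2.8,-0.33,-0.24],34,60],[[3.5,-0.33,-0.24],34,60],[[4.1,-0.33,-0.24],34,60],[[4.37,-0.33,-0.24],34,60],[[4.37,-0.33,-0.24],34,60],[[4.37,-0.33,-0.24],34,60]]'

```text
clock: 19.02
ee_pos: [0.4899, 0.0842, 0.0283]
orientation: [0.025, 0.706, -0.024, 0.707]
ft_force: [0.2, -0.8, 0.5]
gripper_width: 0.0603
```

```bash
python3 - <<'E'
from h import *
go([0.4889,0.0843,0.027],-4)
im,d,P=snap('wrist','w12.png');C=cloud(P,d)
tops(C,im,0.024,0.04,0.49,0.09)
E
```

```text
pos [0.4899 0.0842 0.0283] yaw -3.97 j6 103.7 | shift [ 0.034  0.001 -0.025] turn 0.02586455578855862 rows>= 0.0
px [214. 137.] n 4923 ctr [478.3 155.1] R 18.3 flatw/ang [32.2 37.5] bgr [164. 160. 159.]
px [450. 201.] n 5519 ctr [578.1 113.4] R 49.0 flatw/ang [57.9 50. ] bgr [52. 51. 50.]
px [250. 274.] n 3141 ctr [488.4  85.6] R 18.5 flatw/ang [32.5 55. ] bgr [162. 158. 156.]
px [322. 274.] n 756 ctr [523.6  82. ] R 12.1 flatw/ang [19.1 56. ] bgr [26. 25. 24.]
px [183. 274.] n 752 ctr [456.4  86.7] R 12.2 flatw/ang [19.2 56. ] bgr [26. 24. 24.]
px [305. 350.] n 60 ctr [516.9  33.3] R 2.7 flatw/ang [ 4.  12.5] bgr [90.5 44.  25. ]
```

View pics/w12.png

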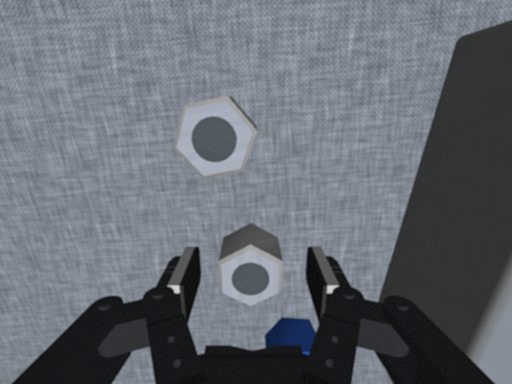

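send_rows --increments '[[[0,0,0],0,26],[[0,0,0],0,26],[[0,0,0],0,26],[[0,0,0],0,26],[[0,0,0],0,26],[[-0.5,0,0],0,26],[[-1.5,0,0],0,26],[[-2.5,0,0],0,26],[[-3,0,0],0,26],[[-3,0,0],0,26]]'

```text
clock: 20.32
ee_pos: [0.4901, 0.0842, 0.1488]
orientation: [0.025, 0.705, -0.024, 0.708]
ft_force: [0.5, 0.4, -2.0]
gripper_width: 0.0303
```

```bash
python3 - <<'E'
from h import *
im,d,P=snap('wrist','w13.png')
go([0.549,-0.233,0.15],-8); print(get_obs()['ft_force'])
E
```

```text
pos [0.4891 0.084  0.1474] yaw -3.99 j6 103.7 | shift [-0.065 -7.802  2.046] turn 4.010171354969657 rows>= 5.2
[-0.49409586  0.22704296 -2.42493226]
```

View pics/w13.png

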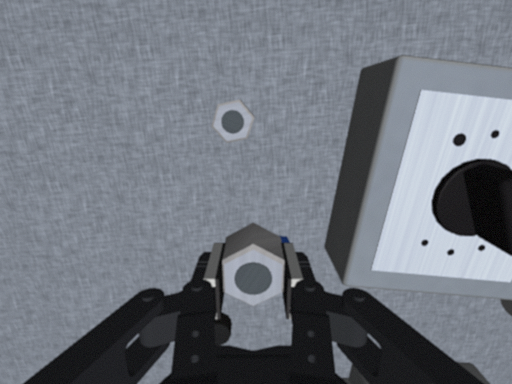

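send_rows --increments '[[[0,-1.4,0.37],1,26],[[0,-2.8,0.74],2,26],[[0,-4.2,1.1],3,26],[[0,-5.6,1.5],4,26],[[0,-7,1.85],4,26],[[0,-7.8,2.05],4,26],[[0,-7.8,2.05],4,26],[[0,-7.8,2.05],4,26]]'

```text
clock: 21.38
ee_pos: [0.5479, -0.2321, 0.1455]
orientation: [0.05, 0.707, -0.049, 0.704]
ft_force: [-0.2, 0.5, -1.3]
gripper_width: 0.0309
```

```bash
python3 - <<'E'
from h import *
im,d,P=snap('wrist','w14.png')
go([0.549,-0.233,0.058],-8); print(get_obs()['ft_force'])
E
```

```text
pos [ 0.5481 -0.2317  0.1459] yaw -7.94 j6 75.0 | shift [ 2.198 -0.032  0.032] turn 0.06120511262665218 rows>= 1.4
[ 0.09392067 -0.48836599 -2.11722381]
```

View pics/w14.png

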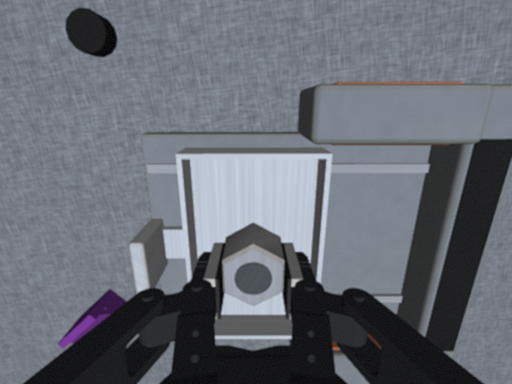

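send_rows --increments '[[[0.8,0,0.03],0,26],[[1.5,0,0.03],0,26],[[2,0,0.03],0,26],[[2.2,0,0.03],0,26],[[2.22,0,0.03],0,26],[[2.22,0,0.03],0,26]]'

```text
clock: 22.18
ee_pos: [0.5509, -0.233, 0.0595]
orientation: [0.049, 0.705, -0.049, 0.706]
ft_force: [-0.1, -0.1, -1.5]
gripper_width: 0.0307
```

send_rows --increments '[[[0.06,0,0],0,26],[[0.06,0,0],0,26],[[0.06,0,0],0,52],[[0.06,0,0],0,52],[[0.06,0,0],0,52],[[-0.8,0,0],0,52],[[-2,0,0],0,52],[[-3,0,0],0,52],[[-3,0,0],0,52]]'

```text
clock: 23.3
ee_pos: [0.5526, -0.2341, 0.1829]
orientation: [0.048, 0.703, -0.05, 0.708]
ft_force: [-1.2, 0.2, 0.7]
gripper_width: 0.0521
```

```bash
python3 - <<'E'
from h import *
im,d,P=snap('wrist','w15.png');C=cloud(P,d)
tops(C,im,0.056,0.063,0.549,-0.233,0.05)
im,d,P=snap('top','t15.png');C=cloud(P,d)
tops(C,im,0.022,0.038,0.48,0.12,0.13,20)
go([0.4786,0.1546,0.15],-23)
cv2.imwrite('pics/t15z.png',cv2.resize(im[120:260,80:380],None,fx=2.6,fy=2.6,interpolation=cv2.INTER_CUBIC))
E
```

```text
px [249. 197.] n 509 ctr [ 549.5 -231.1] R 16.9 flatw/ang [29.9 51.5] bgr [158. 150. 147.]
px [243. 197.] n 76 ctr [512.   14.3] R 17.1 flatw/ang [31.2 17. ] bgr [147.   83.   46.5]
px [203. 207.] n 79 ctr [479.2 151.8] R 17.6 flatw/ang [31.8 40.5] bgr [99. 94. 92.]
pos [ 0.5502 -0.2331  0.1787] yaw -7.99 j6 75.0 | shift [ 0.714  9.35  -3.122] turn 15.005261875059773 rows>= 6.3
```

View pics/t15z.png

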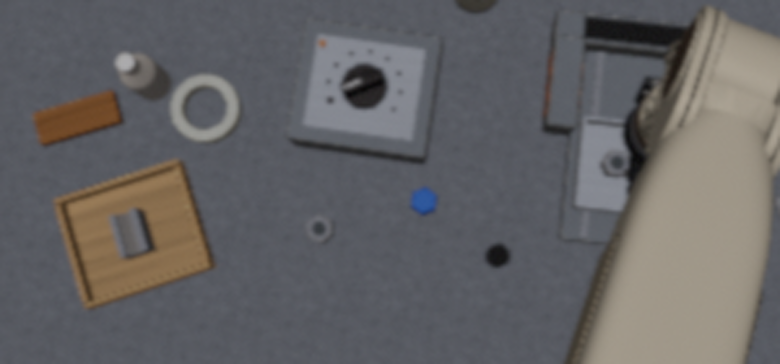

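View pics/w15.png

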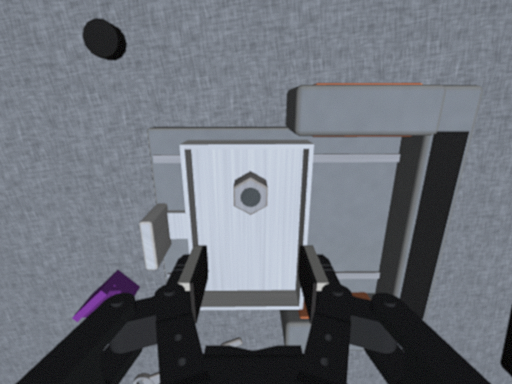

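send_rows --increments '[[[0.3,9.35,-3.1],-45,60],[[0.3,9.35,-3.1],-45,60],[[0.3,9.35,-3.1],-45,60],[[0.3,9.35,-3.1],-45,60],[[0.6,9.35,-3.1],-45,60],[[0.6,9.35,-3.1],-45,60],[[0.6,9.35,-3.1],-45,60],[[0.6,9.35,-3.1],-45,60],[[0.6,9.35,-3.1],-45,60],[[0.6,9.35,-3.1],-45,60]]'

```text
clock: 24.65
ee_pos: [0.4795, 0.1533, 0.1542]
orientation: [-0.224, 0.671, 0.224, 0.67]
ft_force: [-0.1, -0.5, 0.4]
gripper_width: 0.0597
```

```bash
python3 - <<'E'
from h import *
im,d,P=snap('wrist','w16.png');C=cloud(P,d)
tops(C,im,0.026,0.036,0.48,0.15,0.09)
go([0.4786,0.1546,0.027],37)
E
```

```text
px [253. 196.] n 975 ctr [478.9 155. ] R 18.2 flatw/ang [31.9 37.5] bgr [164. 157. 155.]
pos [0.4797 0.1534 0.1544] yaw 36.89 j6 70.8 | shift [ 3.186e+00  4.100e-02 -1.000e-03] turn -0.10590256364454831 rows>= 2.0
```

View pics/w16.png

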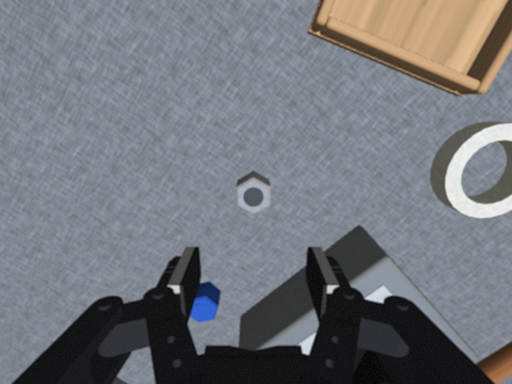

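Grey nut at (253,196) lies straight under the tool, flats facing the jaws; the blue one at (205,303) is well aside.

send_rows --increments '[[[1.2,0.04,0],0,60],[[2.2,0.04,0],0,60],[[2.8,0.04,0],0,60],[[3.18,0.04,0],0,60],[[3.18,0.04,0],0,60],[[3.18,0.04,0],0,26],[[3.18,0.04,0],0,26],[[3.18,0.04,0],0,26],[[3.18,0.04,0],0,26],[[3.18,0.04,0],0,26]]'

```text
clock: 25.95
ee_pos: [0.4797, 0.1561, 0.0289]
orientation: [-0.225, 0.669, 0.224, 0.672]
ft_force: [-0.5, -0.7, 6.3]
gripper_width: 0.0305
```

send_rows --increments '[[[0,0,0],0,26],[[-0.6,0,0],0,26],[[-1.6,0,0],0,26],[[-2.6,0,0],0,26],[[-3,0,0],0,26],[[-3,0,0],0,26]]'

```text
clock: 26.7
ee_pos: [0.4794, 0.1562, 0.1488]
orientation: [-0.224, 0.669, 0.224, 0.672]
ft_force: [0.5, -0.7, -2.0]
gripper_width: 0.0307
```

```bash
python3 - <<'E'
from h import *
im,d,P=snap('wrist','w17.png')
go([0.538,-0.312,0.15],-8); print(get_obs()['ft_force'],get_obs()['gripper_width'])
E
```

```text
pos [0.4785 0.1558 0.1475] yaw 37.02 j6 71.0 | shift [ -0.065 -10.235  -5.854] turn 45.01686445344458 rows>= 7.5
[ 0.09670859 -0.8451001  -2.23340513] 0.030737997023997123
```

View pics/w17.png

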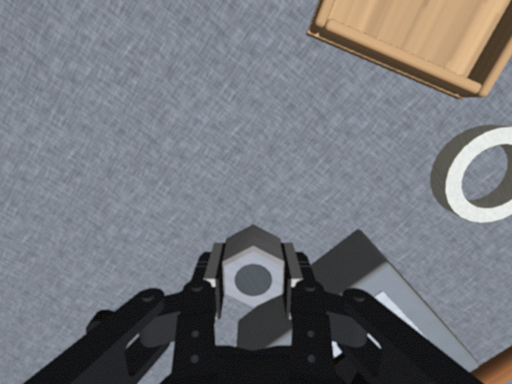

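send_rows --increments '[[[0,-1.3,-0.73],6,26],[[0,-2.6,-1.5],12,26],[[0,-3.9,-2.2],18,26],[[0,-5.2,-2.9],24,26],[[0,-6.5,-3.7],30,26],[[0,-7.8,-4.4],36,26],[[0,-9,-5.1],42,26],[[0,-10.2,-5.85],45,26],[[0,-10.2,-5.85],45,26],[[0,-10.2,-5.85],45,26]]'

```text
clock: 28.0
ee_pos: [0.536, -0.3103, 0.1453]
orientation: [0.05, 0.707, -0.049, 0.704]
ft_force: [-0.2, 0.5, -1.6]
gripper_width: 0.0305
```

```bash
python3 - <<'E'
from h import *
im,d,P=snap('wrist','w18.png')
go([0.538,-0.312,0.0575],-8); print(get_obs()['ft_force'],get_obs()['gripper_width'])
E
```

```text
pos [ 0.5363 -0.3096  0.1458] yaw -7.94 j6 67.9 | shift [ 2.207 -0.057  0.056] turn 0.056378250496010196 rows>= 1.4
[ 0.01017664  0.24850451 -1.75772077] 0.0306213562447665
```

View pics/w18.png

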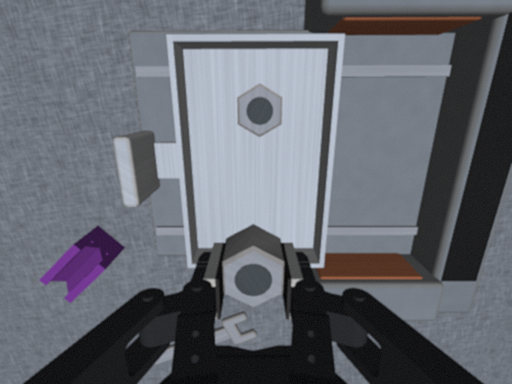

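send_rows --increments '[[[0.8,-0.05,0.05],0,26],[[1.5,-0.05,0.05],0,26],[[2,-0.05,0.05],0,26],[[2.2,-0.05,0.05],0,26],[[2.22,-0.05,0.05],0,26],[[2.24,-0.05,0.05],0,26],[[2.24,-0.05,0.05],0,26]]'

```text
clock: 28.92
ee_pos: [0.5392, -0.3131, 0.0583]
orientation: [0.049, 0.705, -0.049, 0.706]
ft_force: [-0.8, 0.5, -1.9]
gripper_width: 0.0306
```

send_rows --increments '[[[0.02,0,0],0,26],[[0.02,0,0],0,52],[[0.02,0,0],0,52],[[0.02,0,0],0,52],[[-0.8,0,0],0,52],[[-2,0,0],0,52],[[-3.5,0,0],0,52],[[-5,0,0],0,52],[[-5,0,0],0,52]]'

```text
clock: 30.05
ee_pos: [0.5415, -0.3147, 0.2648]
orientation: [0.047, 0.701, -0.051, 0.71]
ft_force: [0.6, 0.7, 0.1]
gripper_width: 0.052
```

```bash
python3 - <<'E'
from h import *
im,d,P=snap('wrist','w19.png');C=cloud(P,d)
tops(C,im,0.056,0.063,0.5435,-0.2728,0.07)
m=(C[...,2]>0.075)&(C[...,2]<0.085)&(abs(C[...,0]-0.45)<0.07)&(abs(C[...,1]+0.27)<0.12)
print('tab',cv2.minAreaRect((C[m][:,:2]*1000).astype(np.float32)),m.sum())
im,d,P=snap('top','t19.png');C=cloud(P,d)
tops(C,im,0.022,0.038,0.48,0.12,0.13,20)
im,d,P=snap('scene','s19.png')
E
```

```text
tab ((452.4484558105469, -258.82177734375), (47.28455352783203, 10.48231315612793), 81.73809814453125) 267
px [243. 197.] n 77 ctr [511.9  14.4] R 17.3 flatw/ang [31.4 18. ] bgr [146.  83.  46.]
```

View pics/w19.png

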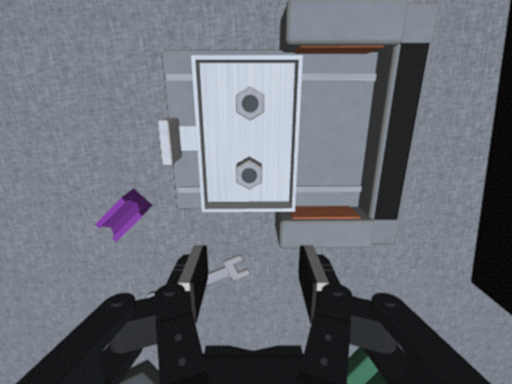

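View pics/s19.png

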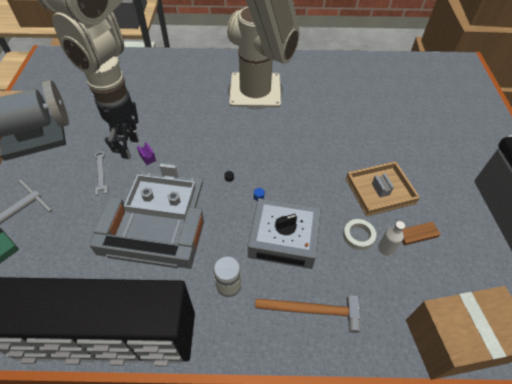

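View pics/t19.png

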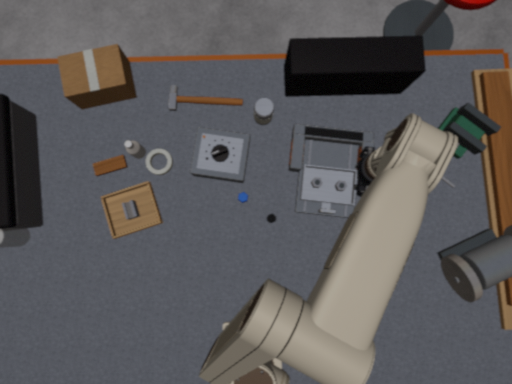

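```bash
python3 - <<'E'
from h import *
go([0.4084,-0.2539,0.14],82)
E
```

```text
pos [ 0.5385 -0.3129  0.2568] yaw -7.99 j6 67.8 | shift [ 2.925  1.008 -3.422] turn -89.99101228926538 rows>= 8.4
```

send_rows --increments '[[[0,1,-3.42],-90,52],[[0,1,-3.42],-90,0],[[0,1,-3.42],-90,0],[[0,1,-3.42],-90,0],[[1,1,-3.42],-90,0],[[2,1,-3.42],-90,0],[[2.9,1,-3.42],-90,0],[[2.9,1,-3.42],-90,0],[[2.9,1,-3.42],-90,0],[[2.9,1,-3.42],-90,0]]'

```text
clock: 31.45
ee_pos: [0.4076, -0.2536, 0.1397]
orientation: [-0.462, 0.534, 0.465, 0.533]
ft_force: [1.0, 0.6, 0.9]
gripper_width: 0.0005
```

```bash
python3 - <<'E'
from h import *
im,d,P=snap('wrist','w20.png');C=cloud(P,d)
m=(C[...,2]>0.074)&(C[...,2]<0.085)&(abs(C[...,0]-0.45)<0.03)&(abs(C[...,1]+0.26)<0.04)
print('tab',cv2.minAreaRect((C[m][:,:2]*1000).astype(np.float32)),m.sum())
go([0.4084,-0.2539,0.058],82); print(get_obs()['gripper_width'])
E
```

```text
tab ((452.0141296386719, -260.035888671875), (49.24016571044922, 6.087711811065674), 82.86795043945312) 44
pos [ 0.4079 -0.2539  0.1402] yaw 81.93 j6 -23.8 | shift [ 2.055e+00 -1.900e-02 -2.000e-03] turn -0.0654349014467357 rows>= 1.3
-0.00017962577190912984
```

View pics/w20.png

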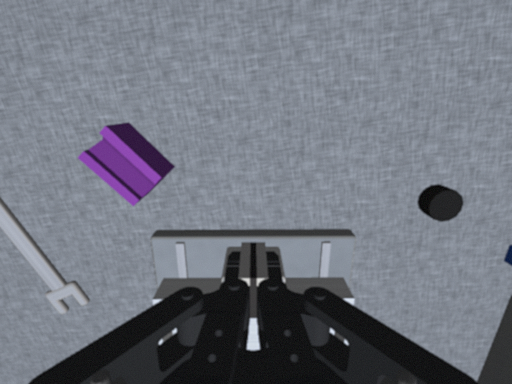

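send_rows --increments '[[[1,0,0],0,0],[[1.9,0,0],0,0],[[2.05,0,0],0,0],[[2.05,0,0],0,0],[[2.05,-0.3,0],0,0],[[2.05,-0.6,0],0,0],[[2.05,-0.8,0],0,0],[[2.05,-1.0,0],0,0],[[2.05,-1.0,0],0,0]]'

```text
clock: 32.62
ee_pos: [0.4497, -0.2603, 0.0599]
orientation: [-0.464, 0.533, 0.464, 0.534]
ft_force: [0.4, -0.3, -0.2]
gripper_width: 0.0004
```

```bash
python3 - <<'E'
from h import *
p,R,o=pose();u=np.array([np.cos(np.radians(-8)),np.sin(np.radians(-8))])
print(p,(p[:2]-[0.448,-0.2595])@u, o['ft_force'])
im,d,P=snap('wrist','w21.png')
E
```

```text
[ 0.44968572 -0.26026372  0.05987991] 0.001775603164986862 [ 0.40968024 -0.31539155 -0.19825956]
```

View pics/w21.png

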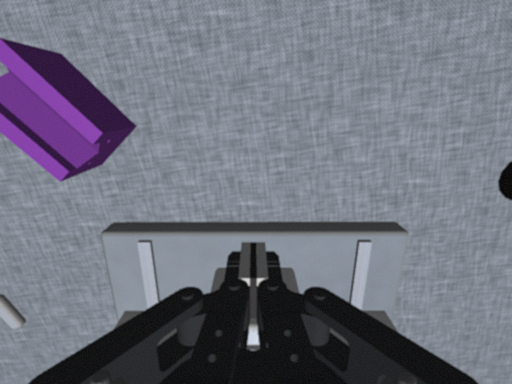

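send_rows --increments '[[[0,-0.3,0],0,0],[[0,-0.6,0],0,0],[[0,-0.9,0],0,0],[[0,-1.2,0],0,0],[[0,-1.45,0],0,0],[[0,-1.6,0],0,0],[[0,-1.7,0],0,0],[[0,-1.8,0],0,0],[[0,-1.9,0],0,0],[[0,-1.95,0],0,0]]'

```text
clock: 33.92
ee_pos: [0.5245, -0.2708, 0.0595]
orientation: [-0.463, 0.534, 0.465, 0.533]
ft_force: [-7.9, 0.6, 5.1]
gripper_width: -0.0004
```

```bash
python3 - <<'E'
from h import *
p,R,o=pose();u=np.array([np.cos(np.radians(-8)),np.sin(np.radians(-8))])
print(p,(p[:2]-[0.448,-0.2595])@u, o['ft_force'])
im,d,P=snap('wrist','w22.png')
im,d,P=snap('top','t22.png')
cv2.imwrite('pics/t22z.png',cv2.resize(im[110:230,270:390],None,fx=5,fy=5,interpolation=cv2.INTER_CUBIC))
E
```

```text
[ 0.52451755 -0.27083558  0.05950706] 0.07735049394344659 [-7.91214649  0.57949766  5.08509071]
```

View pics/t22z.png

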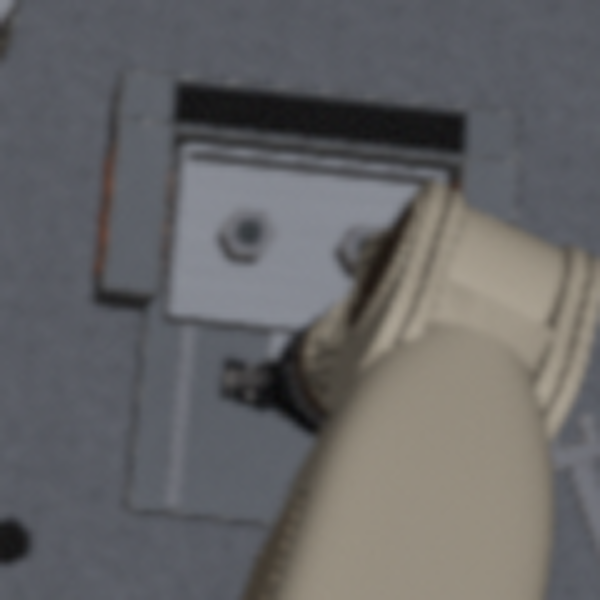

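send_rows --increments '[[[0,-0.1,0],0,0],[[0,-0.2,0],0,0],[[0,-0.2,0],0,0],[[0,-0.2,0],0,0]]'

```text
clock: 34.52
ee_pos: [0.5244, -0.2707, 0.0592]
orientation: [-0.458, 0.538, 0.468, 0.53]
ft_force: [-25.7, 3.2, 16.0]
gripper_width: -0.0001
```

```bash
python3 - <<'E'
from h import *
p,R,o=pose();u=np.array([np.cos(np.radians(-8)),np.sin(np.radians(-8))])
print(p,(p[:2]-[0.448,-0.2595])@u, o['ft_force'])
E
```

```text
[ 0.52437891 -0.27071511  0.05918971] 0.07719643858180414 [-25.65708173   3.24232266  16.03247111]
```

send_rows --increments '[[[0,0.2,0],0,0],[[0,0.6,0],0,0],[[0,1.1,0],0,0],[[-0.5,1.1,0],0,0],[[-2,1.1,0],0,0],[[-3.5,1.1,0],0,0],[[-5,1.1,0],0,0],[[-5,1.1,0],0,85],[[-5,1.1,0],0,85]]'

```text
clock: 35.65
ee_pos: [0.4909, -0.2661, 0.2601]
orientation: [-0.465, 0.533, 0.463, 0.534]
ft_force: [0.2, -0.4, -0.4]
gripper_width: 0.0355
```

```bash
python3 - <<'E'
from h import *
im,d,P=snap('wrist','w23.png');p,R,o=pose();print(p,o['ft_force'])
C=cloud(P,d)
m=(C[...,2]>0.075)&(C[...,2]<0.085)&(abs(C[...,0]-0.54)<0.03)&(abs(C[...,1]+0.27)<0.04)
r=cv2.minAreaRect((C[m][:,:2]*1000).astype(np.float32));print('tab',r,m.sum())
u=np.array([np.cos(np.radians(-8)),np.sin(np.radians(-8))]);print((np.array(r[0])-[454.1,-260.3])@u)
tops(C,im,0.0575,0.064,0.5435+.089,-0.2728-.0125,0.06)
E
```

```text
[ 0.49018305 -0.26574926  0.25880543] [-0.12837716  0.61147147  0.26548384]
tab ((541.3104858398438, -271.87066650390625), (48.83098220825195, 11.851492881774902), 82.26914978027344) 365
87.97208492415952
```

View pics/w23.png

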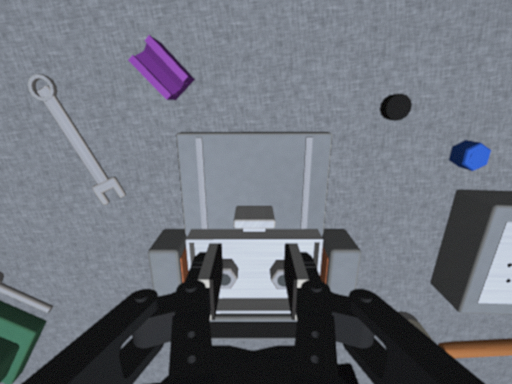

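```bash
python3 - <<'E'
from h import *
for i in range(2):
    im,d,P=snap('wrist');
C=cloud(P,d);p,R,o=pose();print(p)
m=(C[...,2]>0.074)&(C[...,2]<0.085)&(abs(C[...,0]-0.54)<0.03)&(abs(C[...,1]+0.27)<0.04)
r=cv2.minAreaRect((C[m][:,:2]*1000).astype(np.float32));print('tab',r,m.sum())
u=np.array([np.cos(np.radians(-8)),np.sin(np.radians(-8))]);print((np.array(r[0])-[454.1,-260.3])@u)
# bed front edge (z~0.02), relative measure: same-frame tab to bed edge
def rel(C,cx):
    b=(abs(C[...,2]-0.0205)<0.004)&(abs(C[...,1]+0.255)<0.02)&(C[...,0]<0.56)&(C[...,0]>0.36)
    s=C[b][:,:2]*1000@u; return np.percentile(s,1)
m2=np.array(r[0])@u
a=np.load('w6.npz');C6=cloud(a,a['d'])
print('tab-edge before',np.array([454.1,-260.3])@u-rel(C6,0),'after',m2-rel(C,0))
go([0.5557+.1,0.0901,0.25],-160)
E
```

```text
[ 0.48962938 -0.2655202   0.25787609]
tab ((542.0984497070312, -272.2754821777344), (49.87244415283203, 11.35205364227295), 82.29742431640625) 407
88.80871983380132
tab-edge before 9.667576887696725 after 97.97937828761087
pos [ 0.4896 -0.2655  0.2579] yaw 82.01 j6 -20.5 | shift [ 0.2   -2.877  9.381] turn -117.98709834973431 rows>= 11.0
```

```bash
python3 - <<'E'
from h import *
go([0.6557,0.0901,0.22],-159.8)
E
```

```text
pos [ 0.4896 -0.2655  0.2579] yaw 82.01 j6 -20.5 | shift [ 0.95  -2.879  9.38 ] turn -118.18709834973424 rows>= 11.0
```

send_rows --increments '[[[0,-2.88,9.4],-118,85],[[0,-2.88,9.4],-118,85],[[0,-2.88,9.4],-118,85],[[0,-2.88,9.4],-118,85],[[0,-2.88,9.4],-118,85],[[0,-2.88,9.4],-118,85],[[0.5,-2.88,9.4],-118,85],[[0.95,-2.88,9.4],-118,85],[[0.95,-2.88,9.4],-118,85],[[0.95,-2.88,9.4],-118,85]]'

```text
clock: 37.05
ee_pos: [0.6557, 0.0906, 0.219]
orientation: [-0.703, -0.06, 0.706, -0.061]
ft_force: [-0.7, -0.9, 0.2]
gripper_width: 0.0851
```

```bash
python3 - <<'E'
from h import *
go([0.6557,0.0901,0.106],-159.8)
E
```

```text
pos [0.6557 0.0906 0.219 ] yaw -170.18 j6 -92.0 | shift [ 2.825  0.013 -0.009] turn -10.379725163373507 rows>= 1.8
```

send_rows --increments '[[[0,0,0],-10.4,85],[[0,0,0],-10.4,85],[[0,0,0],-10.4,85]]'

```text
clock: 37.42
ee_pos: [0.6563, 0.0904, 0.2207]
orientation: [-0.696, -0.121, 0.697, -0.121]
ft_force: [-0.1, 0.4, 0.6]
gripper_width: 0.0851
```

```bash
python3 - <<'E'
from h import *
im,d,P=snap('wrist','w24.png');C=cloud(P,d)
t=(C[...,2]>0.107)&(C[...,2]<0.12)&(np.linalg.norm(C[...,:2]-[0.656,0.09],axis=-1)<0.04)
print(cv2.minAreaRect((C[t][:,:2]*1000).astype(np.float32)),t.sum())
go([0.6557,0.0901,0.105],-159.8)
E
```

```text
((656.4705810546875, 90.19618225097656), (15.947525024414062, 55.76027297973633), 20.36174774169922) 1090
pos [0.6564 0.0904 0.221 ] yaw -160.28 j6 -101.9 | shift [2.9e+00 2.0e-03 1.4e-02] turn -0.4770234508828821 rows>= 1.9
```

View pics/w24.png

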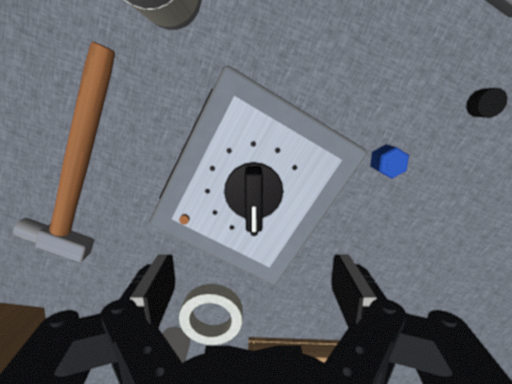

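send_rows --increments '[[[1.2,0,0],-0.5,85],[[2.3,0,0],-0.5,85],[[2.87,0,0],-0.5,85],[[2.87,0,0],-0.5,85],[[2.87,0,0],-0.5,85],[[2.87,0,0],-0.5,8],[[2.87,0,0],-0.5,8],[[2.87,0,0],-0.5,8],[[2.87,0,0],-0.5,8],[[2.87,0,0],-0.5,8]]' --force 40

```text
clock: 38.72
ee_pos: [0.6559, 0.0901, 0.1075]
orientation: [-0.696, -0.125, 0.696, -0.125]
ft_force: [-4.8, -0.8, 6.1]
gripper_width: 0.0152
```

send_rows --increments '[[[0,0,0],0,8],[[0,0,0],0,8],[[0,0,0],0,8]]'

```text
clock: 39.1
ee_pos: [0.6558, 0.0901, 0.1075]
orientation: [-0.696, -0.125, 0.696, -0.125]
ft_force: [-4.1, -2.2, 6.1]
gripper_width: 0.0151
```

```bash
python3 - <<'E'
from h import *
go([0.6557,0.0901,0.105],-159.8);o=get_obs();print(o['ft_force'],o['ft_torque'])
E
```

```text
pos [0.6558 0.0901 0.1075] yaw -159.68 j6 -102.5 | shift [ 0.063 -0.001  0.003] turn 0.11997797030016955 rows>= 0.0
[-4.11565266 -2.22086652  6.10709972] [-0.24167304  0.87471637 -0.02358314]
```

send_rows --increments '[[[0,0,0],10,8],[[0,0,0],20,8],[[0,0,0],30,8],[[0,0,0],40,8],[[0,0,0],50,8],[[0,0,0],60,8],[[0,0,0],70,8],[[0,0,0],80,8],[[0,0,0],90,8],[[0,0,0],90,8]]'

```text
clock: 40.35
ee_pos: [0.656, 0.0899, 0.1075]
orientation: [-0.58, 0.405, 0.58, 0.404]
ft_force: [-3.6, -1.8, 6.1]
gripper_width: 0.0152
```

send_rows --increments '[[[0,0,0],10,8],[[0,0,0],20,8],[[0,0,0],28,8],[[0,0,0],30.5,8],[[0,0,0],30.5,8],[[0,0,0],30.5,8]]'

```text
clock: 41.1
ee_pos: [0.656, 0.0898, 0.1075]
orientation: [-0.454, 0.543, 0.454, 0.542]
ft_force: [-3.7, -2.7, 5.8]
gripper_width: 0.0152
```

```bash
python3 - <<'E'
from h import *
go([0.6557,0.0901,0.105],80.2);o=get_obs();print(o['ft_force'],o['ft_torque'],o['gripper_width'])
snap('wrist','w25.png')
E
```

```text
pos [0.656  0.0898 0.1075] yaw 79.82 j6 18.0 | shift [0.063 0.009 0.006] turn -0.3751130745686737 rows>= 0.0
[-3.6675498  -2.73830538  5.84145201] [-0.50865845  0.89720051  0.01185586] 0.01518711509883037
```

View pics/w25.png

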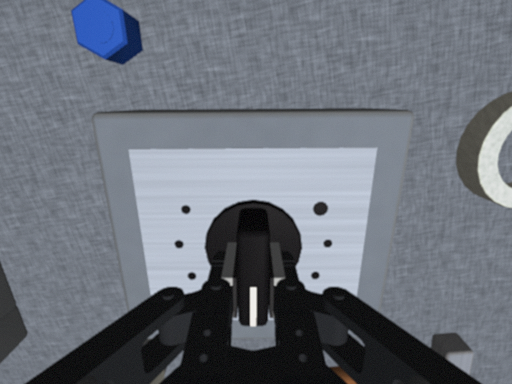

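Turned 120°. Release, rise, and check from above.

send_rows --increments '[[[0,0,0],0,50],[[0,0,0],0,50],[[0,0,0],0,50],[[0,0,0],0,50],[[-1.2,0,0],0,85],[[-2.5,0,0],0,85],[[-4,0,0],0,85],[[-4,0,0],0,85],[[-4,0,0],0,85]]'

```text
clock: 42.28
ee_pos: [0.6566, 0.0905, 0.267]
orientation: [-0.454, 0.542, 0.454, 0.542]
ft_force: [-0.2, 0.7, -0.9]
gripper_width: 0.0854
```

```bash
python3 - <<'E'
from h import *
im,d,P=snap('wrist','w26.png');C=cloud(P,d)
t=(C[...,2]>0.107)&(C[...,2]<0.12)&(np.linalg.norm(C[...,:2]-[0.656,0.09],axis=-1)<0.04)
print(cv2.minAreaRect((C[t][:,:2]*1000).astype(np.float32)),t.sum())
go([0.45,0.09,0.27],80)
E
```

```text
((654.7704467773438, 89.38751220703125), (15.559638977050781, 55.42811965942383), 80.21979522705078) 777
pos [0.656  0.0904 0.2657] yaw 79.84 j6 18.0 | shift [-0.097  5.069 -0.918] turn -0.15830894224302483 rows>= 3.3
```

View pics/w26.png

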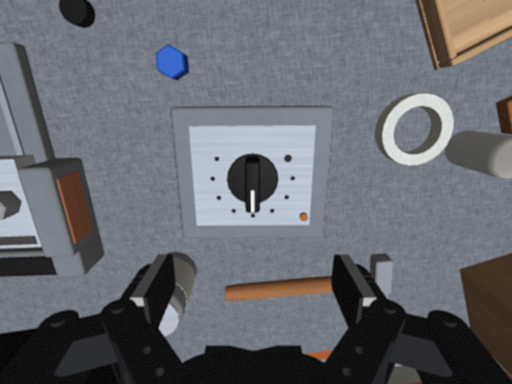

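send_rows --increments '[[[-0.5,5,-0.9],0,85],[[-0.5,5,-0.9],0,85],[[-0.5,5,-0.9],0,85],[[-0.5,5,-0.9],0,85],[[-0.5,5,-0.9],0,85],[[-0.5,5,-0.9],0,85],[[-0.5,5,-0.9],0,85]]'

```text
clock: 43.2
ee_pos: [0.4546, 0.0903, 0.2863]
orientation: [-0.454, 0.543, 0.454, 0.542]
ft_force: [0.2, -0.5, -0.0]
gripper_width: 0.0847
```

```bash
python3 - <<'E'
from h import *
im,d,P=snap('top');C=cloud(P,d)
cv2.imwrite('pics/t27.png',cv2.resize(im[75:265,80:420],None,fx=2.3,fy=2.3,interpolation=cv2.INTER_CUBIC))
tops(C,im,0.05,0.064,0.5435+.089,-0.2728-.0125,0.05,20)
im,d,P=snap('scene')
cv2.imwrite('pics/s27.png',cv2.resize(im[130:300,80:440],None,fx=2.2,fy=2.2,interpolation=cv2.INTER_CUBIC))
print(pose()[2]['ft_force'])
E
```

```text
px [320. 157.] n 66 ctr [ 639.  -247.3] R 17.4 flatw/ang [30.1 25.5] bgr [104.   99.   97.5]
px [342. 159.] n 62 ctr [ 626.7 -325.7] R 15.9 flatw/ang [27.7 54.5] bgr [97.  94.5 94.5]
[-0.74694907  0.25532427  0.17811755]
```

View pics/t27.png

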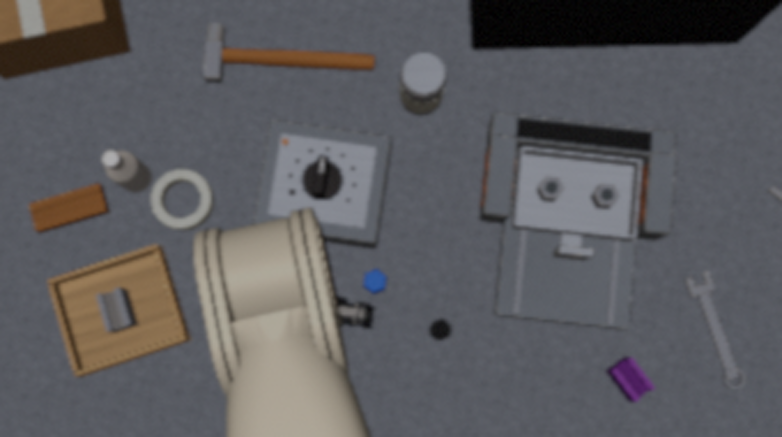

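View pics/s27.png

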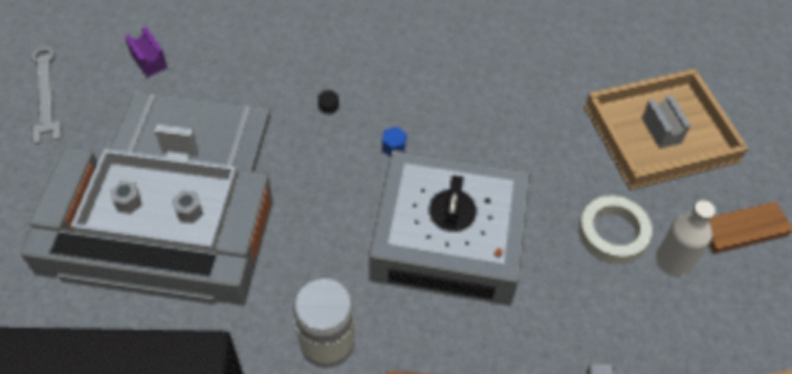

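```bash
python3 - <<'E'
from h import *
print(abs(get_obs()['dq']).max()); job.hand_in()
E
```

```text
0.006632915280124357
the job is handed in; nothing more can be done
```

I did the whole job in the required order and handed it in at about 43 s of the 210 s allowed. No verdict was reported.

- **Dial to off:** I turned it back from the sixth click to its end stop. The stop was felt as a rise in wrist torque, and the pointer covered the largest dot.
- **V-block:** I moved the grey V-block into the wooden tray, where it stands upright.
- **Nuts:** I found only two grey hex nuts on the bench. I placed both about 80 mm apart on the floor of the carriage's tray, and saw no others in any of the three cameras.
- **Carriage:** I pushed it until it stopped moving at about 26 N, well above the roughly 7 N of the click. The camera measured 88 to 89 mm of travel. That is just under the nominal 90 mm, but within the 2 mm calibration error and past the 86 mm limit.
- **Dial to four clicks:** I turned it 120 degrees clockwise. After release, the grip bar measured 120 degrees from its stop angle.

The last top and scene pictures show the V-block in the wooden tray, both nuts in the tray, the carriage in and the dial set. The bystanders, the purple V-block and the blue nut show no visible move, and the arm stands clear. No check failed, and I did not notice a slackened grip or a nut being knocked aside.

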